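# Pack and block cast candle holders in a transport tray

### The job

Get the class's candle holders ready to carry: take the pigment bottle out of the wooden packing tray and put it in the grey supply tray, and lay each white candle holder that is there in a bay of its own, up against the end by the two posts, and fill the gap left behind each with the one wooden blocking piece that fits it, flat on the bay's floor, so that nothing can shift. Last of all, lay the retaining bar across the two posts, down in both slots and about centred, so that it bridges the candle holders. Leave the other things on the table alone; a blocking piece that is not needed may stay where it lies.

Things in the scene. Friction and masses are not known exactly. Their poses are not given: they have to be found in the camera images.
- crate: low plywood packing tray fixed to the table: board 214 x 284 x 8 mm with three open bays side by side. Origin: centre of its underside, z up, x along the bays (roughly away from the robot). Each bay is 190 mm long (x -95 to +95 mm) and 52 mm wide, centred at y = -72, 0, +72 mm; floor 8 mm above the table, walls and ribs 14 mm higher. The bays' end at x = +95 is the one by the posts
- seat_l (a point): centre of the floor of the slot on top of the packing tray's left wooden post, at (45, 131, 58) mm in the tray's frame. The slot is 36 mm wide along the tray's x, 18 mm long along its y, with cheeks 14 mm high before and behind; the bar lies in it along the tray's y. The post's inner face is at y = 122 mm
- seat_r (a point): the same on the right post, at (45, -131, 58) mm in the tray's frame
- bar_c (a point): retaining bar, an aluminium box section, 300 x 28 x 24 mm (length, width, height), 0.18 kg, lying on the table. Its origin is at its centre; its x axis runs along its length.
- pigment_c (a point): square white pigment bottle, 42 x 42 mm and 66 mm to its shoulder, black round cap (34 mm across) up to 86 mm; it stands upright in the middle bay of the packing tray. This point is on its axis 33 mm above its underside; z is its upright axis
- supply: open grey plastic supply tray, 150 x 130 x 30 mm high, walls and floor 5 mm, fixed to the table, empty. Origin: centre of its underside; x along the 150 mm side, z up
- cast_short_c (a point): white cast candle holder, a bar 74 mm long with a square section of 44 x 44 mm and one candle hole marked on top, about 0.24 kg; may be absent. Its origin is at its centre; its x axis runs along its length.
- cast_mid_c (a point): white cast candle holder, a bar 98 mm long with a square section of 44 x 44 mm and two candle holes marked on top, about 0.31 kg; may be absent. Its origin is at its centre; its x axis runs along its length.
- cast_long_c (a point): white cast candle holder, a bar 122 mm long with a square section of 44 x 44 mm and three candle holes marked on top, about 0.39 kg; may be absent. Its origin is at its centre; its x axis runs along its length.
- block_long_c (a point): plain brown wooden blocking piece, 106 mm long with a square section of 44 x 44 mm. 106 mm is 10 mm less than the room left in a bay beside the 74 mm candle holder. Its origin is at its centre; its x axis runs along its length.
- block_mid_c (a point): plain brown wooden blocking piece, 82 mm long with a square section of 44 x 44 mm. 82 mm is 10 mm less than the room left in a bay beside the 98 mm candle holder. Its origin is at its centre; its x axis runs along its length.
- block_short_c (a point): plain brown wooden blocking piece, 58 mm long with a square section of 44 x 44 mm. 58 mm is 10 mm less than the room left in a bay beside the 122 mm candle holder. Its origin is at its centre; its x axis runs along its length.
- water: blue drinking bottle, 68 mm across, 170 mm tall; a bystander, not to be disturbed. Origin: on its underside
- phone: phone lying flat, 75 x 150 x 9 mm; a bystander, not to be disturbed. Origin: on its underside
- mould: round white mould with a marbled disc, 136 mm across, 24 mm high; a bystander, not to be disturbed. Origin: on its underside
- tape: roll of paper tape, 90 mm across, 24 mm high; a bystander, not to be disturbed. Origin: on its underside
- knife: spatula; a bystander, not to be disturbed. Origin: on its underside
- mixcup: white mixing cup, 72 mm across, 85 mm high; a bystander, not to be disturbed. Origin: on its underside
Things that resemble listed ones, but are neither listed nor needed, are in the scene too. Leave any blue look-alike of the part that bears pigment_c alone.

How it is judged:
By the outcome, as a careful person would: the job done as asked, in the order asked, and still so for the second after the job is handed in, with the robot touching nothing.
Of cast_short, cast_mid, cast_long only 2 to 3 are there at a start; the rules pass over those that are not, and their reading is None.
At some moment in a run one of cast_short, cast_mid, cast_long, block_long, block_mid, block_short may be knocked a few centimetres aside while the robot is not near it.
Once in a run the grip may slacken for a moment while it holds something.
It also fails if it takes over 210 s, if anything falls off the work surface, if the arm or the gripper's body presses on something with over 40 N, if the wrist force passes 120 N, or if a joint passes its speed limit or range.

### The arm

A 7-joint arm with a two-finger parallel gripper is mounted at the origin on the work surface. World frame = base frame: x ahead of the robot, y to its left, z up, the work surface at z = 0. Lengths are in m, angles in rad, forces in N, time in s.
With the tool pointing down it reaches from about 0.425 to 0.925 m from the base axis. Payload 6.8 kg.
Tool frame: the origin (TCP) lies on the mounting face of the last link; the fingertips stand 173 mm ahead of it and the grasp point (between the pads) lies 155 mm ahead of it; z points along the fingers, y is the line along which they close (so a half turn about z gives the same grasp; the last joint's range is limited). The gripper opens to 85 mm and grips with 20 to 120 N. Pads are 22 mm wide; open, the fingers measure 114 mm over their backs; the gripper's body (76 mm by 85 mm) begins 54 mm behind the grasp point. The pads swing forward as they close: fully open they stand 13 mm farther back than shut.
Start: joints at [-1.261, 0.477, 0.022, 1.555, -0.011, 1.109, -0.083], TCP at [0.274, 0.617, 0.405] pointing down, gripper open.
Joint ranges: [-2.96, 2.96], [-0.34, 2.1], [-1.41, 1.46], [0.24, 2.44], [-1.37, 4.51], [0.17, 1.92], [-2.96, 2.96]. Speed limits (rad/s): [2.39, 2.39, 3.14, 3.14, 3.14, 3.14, 3.14].

### API

Orientations are given as a rotation vector (axis times angle).
In Python, from bench import r gives the robot as it stands.
- The arm moves only by the tool carry_out, never from a script. Its argument "moves" is a list of rows, each a list of 5 numbers: the shift along the tool's x, y, z in m, then the turn about the tool's z in rad, then the finger opening in m, from 0 to 0.0854. In form: [[dx, dy, dz, roll, claw], ...]. A call has exactly 8 rows; each row is the pose to reach, as a shift and turn from the pose commanded when the call began, along the tool's axes at that moment; what a row does not reach only later rows make up. A row lasts 1/10 s, in which the tool goes at most 50 mm and 8.59 degrees, less where a joint would pass 70% of its speed; a pose out of reach is approached as far as the arm can. A call with a gripper value outside its range is refused whole. The fingers move at their own pace and stop on an object; "force" is the grip in N (left out, the last holds). Time passes only in rows, so rows that repeat a pose let the fingers close, or fill a call up. It gives the time, the measured TCP pose, the force, the opening and the grip force at its end, in the units of the state.
- r.get_obs(): the state, without advancing time (a new reading comes with each control period).
- r.grab_frame(name): name is "scene" or "side" or "wrist"; returns the picture (480x640x3 uint8, red, green, blue); there is no depth.
- r.calibration(name): a dict with "fx", "fy", "cx", "cy" (pixels), "rvec" (rotation vector, rad) and "tvec" (3), from world to camera coordinates, as OpenCV has them. Camera axes: x right, y down, z forward; pixel columns grow to the right and rows downward; lengths in m; the calibration is good to about 2 mm. The wrist camera is an equidistant fisheye: a pixel r from the principal point sees the ray r / f radians off the axis. A picture is of the moment at which its call begins: read the wrist's pose just before it. calibration takes no time and is no camera call; for the wrist camera it gives the pose at the moment of the call.
- r.hand_in(): hands the job in; it is judged then, once.
The state is a dict: "clock": time; "joints": joint angles; "qvel": joint speeds; "tau": joint torques, N m; "tcp_pos": TCP position; "orientation": TCP orientation; "contact_force": force on the tool from outside, world axes, zero at the start; "moment": the same for the moment, N m; "grip_width": finger opening in m; "gripper_force": force on a finger pad.
Only numpy, scipy, OpenCV 4.12 (cv2) and the standard library are available. Lean on these libraries where they do the work, as an engineer would, in place of code of your own. Each camera call takes 0.05 s, during which the arm holds its last target. There are 200 camera calls.

## Working session

There is one attempt and no reset: what is moved stays moved. The work goes in short steps, Python scripts to look and compute and a tool call to move; the robot and the scene stay as the last step left them, time stands still between calls to the robot, and variables do not carry over. Pictures are saved under pics/ and viewed, at most 14 in all, crops included, and the job is handed in when it is done.

Besides the shell and the picture viewer there is one more tool, called after ">>>" by a JSON object that holds its "op" and its "data", one argument or row to a line. carry_out: Moves the arm, as the interface text tells. Its arguments: {"type":"object","properties":{"moves":{"type":"array","items":{"type":"array","items":{"type":"number"}}},"force":{"type":"number"}},"required":["moves"]}

```bash
ls; mkdir -p pics; python3 - <<'E'
from bench import r
import cv2
for n in("scene","side"):
    cv2.imwrite(f"pics/{n}0.png",r.grab_frame(n)[:,:,::-1]); print({k:v for k,v in r.calibration(n).items()})
print(r.calibration("wrist"))
print(r.get_obs())
E
```

```text
pics
{'fx': 590.5370925871508, 'fy': 590.5370925871508, 'cx': 317.96761659453523, 'cy': 232.18549440152012, 'rvec': array([ 0.67771102,  2.62332415, -1.15791299]), 'tvec': array([ 0.47082708, -0.12780676,  2.03450536])}
{'fx': 462.2359100629188, 'fy': 462.2359100629188, 'cx': 320.1472080647041, 'cy': 245.12318122263267, 'rvec': array([ 2.26000623, -0.28459272,  0.14239003]), 'tvec': array([-0.54783299,  0.13994167,  1.21364296])}
{'fx': 371.64829954431775, 'fy': 371.64829954431775, 'cx': 316.23047600385, 'cy': 236.15596011120743, 'rvec': array([-2.39104797, -1.55388856, -0.25674268]), 'tvec': array([-0.67447985, -0.04174854,  0.3819302 ])}
{'clock': 0.1, 'joints': array([-1.26107883,  0.47771272,  0.02233539,  1.55630923, -0.01151425,
        1.10926763, -0.08314202]), 'qvel': array([ 1.50703115e-03, -3.76520114e-03,  6.32666700e-05, -3.53487483e-03,
       -1.79895593e-03,  6.53428227e-05, -1.61453993e-04]), 'tau': array([ 5.60705710e-03, -5.97762930e+01,  1.61413930e+00, -2.81958568e+01,
        1.27704887e-02,  4.90369755e-03,  1.80586648e-05]), 'tcp_pos': array([0.27378317, 0.61673094, 0.40384403]), 'orientation': array([-6.51527822e-01, -3.07305468e+00,  2.43798896e-03]), 'contact_force': array([-0.6092789 ,  0.39991347, -0.16150054]), 'moment': array([-0.02295365, -0.05038598,  0.04478902]), 'gripper_force': 0.0, 'grip_width': 0.08551651169582829}
```

View pics/scene0.png

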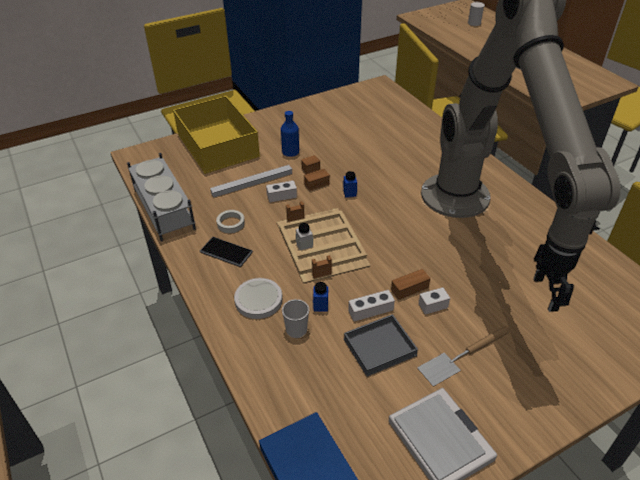

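View pics/side0.png

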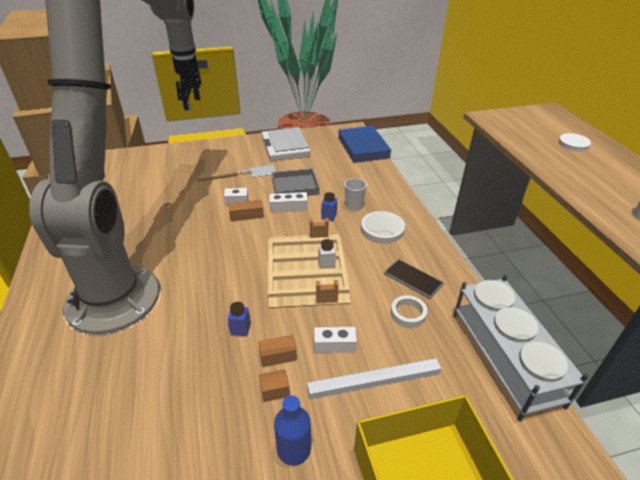

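The scene view shows all three holders: long (372,305), short (435,301) and mid (282,191). The long block is at (410,284) and the two shorter ones at (316,179) and (311,164). The bar is at (252,180), the crate at (322,243), the pigment bottle at (304,235) and the supply tray at (380,345). The side view agrees.

```bash
cat > h.py <<'E'
import numpy as np, cv2
from scipy.spatial.transform import Rotation as R
from bench import r
def ray(c,u,v,fish=False):
    x,y=(u-c['cx'])/c['fx'],(v-c['cy'])/c['fy']
    if fish:
        t=np.hypot(x,y); s=np.sin(t)/max(t,1e-9); d=np.array([x*s,y*s,np.cos(t)])
    else: d=np.array([x,y,1.])
    M=R.from_rotvec(c['rvec']).as_matrix()
    return -M.T@c['tvec'],M.T@d
def plane(c,u,v,z,fish=False):
    o,d=ray(c,u,v,fish); return o+d*(z-o[2])/d[2]
def two(c1,p1,c2,p2):
    o1,d1=ray(c1,*p1);o2,d2=ray(c2,*p2)
    A=np.stack([d1,-d2],1);s=np.linalg.lstsq(A,o2-o1,rcond=None)[0]
    a,b=o1+s[0]*d1,o2+s[1]*d2; return (a+b)/2,np.linalg.norm(a-b)
def proj(c,p):
    M=R.from_rotvec(c['rvec']).as_matrix();q=M@np.asarray(p)+c['tvec'];return c['fx']*q[0]/q[2]+c['cx'],c['fy']*q[1]/q[2]+c['cy']
def rect(X):
    """min-area rectangle of world xy points: centre, (long,short), angle of long axis"""
    (x,y),(w,h),a=cv2.minAreaRect((np.asarray(X)[:,:2]*1000).astype(np.float32))
    a=np.deg2rad(a)
    if w<h:w,h,a=h,w,a+np.pi/2
    return np.round([x,y,w,h],1),round((a+np.pi/2)%np.pi-np.pi/2,3)
def wshot(name):
    c=r.calibration("wrist");im=r.grab_frame("wrist")[:,:,::-1];cv2.imwrite(f"pics/{name}.png",im);np.save(f"pics/{name}.npy",c,allow_pickle=True);return c,im
def tool(dx,dy):
    """world xy shift -> tool xyz; also tool x,y axes headings"""
    M=R.from_rotvec(r.get_obs()['orientation']).as_matrix();return M.T@np.array([dx,dy,0])
E
python3 - <<'E'
from h import *
s=r.calibration("scene");e=r.calibration("side")
S=dict(long=(371,299,.044),short=(433,296,.044),mid=(281,186,.044),blong=(409,279,.044),bA=(316,175,.044),bB=(311,160,.044),bar=(252,178,.024),pig=(304,227,.086),sup=(380,345,.0),water=(289,115,.17),phone=(227,250,.009),mould=(258,293,.024),tape=(231,220,.024),cup=(296,308,.085),blueA=(350,175,.086),blueB=(320,287,.086),crate=(322,243,.008),post1=(295,205,.06),post2=(321,260,.06),knife=(440,368,.0),knife2=(500,335,0.02))
E=dict(long=(289,198,.044),short=(235,191,.044),mid=(335,332,.044),blong=(246,207,.044),bA=(277,343,.044),bB=(274,379,.044),bar=(375,376,.024),pig=(327,244,.086))
for k,v in S.items():
    print(k,plane(s,*v).round(3)[:2], plane(e,*E[k]).round(3)[:2] if k in E else '')
M=R.from_rotvec(r.get_obs()['orientation']).as_matrix();print(M.round(3))
c=r.calibration("wrist");Mc=R.from_rotvec(c['rvec']).as_matrix();print('cam pos in tool',M.T@(-Mc.T@c['tvec']-r.get_obs()['tcp_pos']),'cam axes in tool',(M.T@Mc.T).round(3))
E
```

```text
long [0.529 0.289] [0.534 0.279]
short [0.373 0.364] [0.369 0.362]
mid [ 0.523 -0.287] [ 0.527 -0.285]
blong [0.394 0.279] [0.393 0.263]
bA [ 0.389 -0.283] [ 0.39  -0.284]
bB [ 0.362 -0.37 ] [ 0.367 -0.375]
bar [ 0.581 -0.401] [ 0.584 -0.409]
pig [ 0.573 -0.022] [ 0.579 -0.021]
sup [0.572 0.406] 
water [ 0.383 -0.493] 
phone [ 0.792 -0.121] 
mould [0.787 0.1  ] 
tape [ 0.732 -0.229] 
cup [0.74  0.249] 
blueA [ 0.316 -0.178] 
blueB [0.649 0.215] 
crate [ 0.52  -0.006] 
post1 [ 0.536 -0.156] 
post2 [0.584 0.103] 
knife [0.478 0.541] 
knife2 [0.286 0.545] 
[[-0.914  0.406 -0.001]
 [ 0.406  0.914 -0.001]
 [-0.    -0.002 -1.   ]]
cam pos in tool [0.08410298 0.00067756 0.03061353] cam axes in tool [[-0.001 -0.946 -0.325]
 [ 1.    -0.    -0.001]
 [ 0.001 -0.325  0.946]]
```

>>> {"op": "carry_out", "data": {
  "moves": [
    [-0.2,-0.19,0,0,0.0854],
    [-0.2,-0.19,0,0,0.0854],
    [-0.2,-0.19,0,0,0.0854],
    [-0.2,-0.19,0,0,0.0854],
    [-0.2,-0.19,0,0,0.0854],
    [-0.2,-0.19,0,0,0.0854],
    [-0.2,-0.19,0,-0.12,0.0854],
    [-0.2,-0.19,0,-0.235,0.0854]
  ]
}}

```text
clock: 0.9
tcp_pos: [0.3801, 0.3608, 0.4046]
orientation: [-0.283, -3.129, 0.001]
contact_force: [-0.4, 0.1, 0.4]
grip_width: 0.0853
gripper_force: 0.0
```

```bash
python3 - <<'E'
from h import *
wshot("w1");print(r.get_obs()['tcp_pos'],R.from_rotvec(r.get_obs()['orientation']).as_matrix().round(3))
E
```

```text
[0.37974567 0.3613964  0.40455987] [[-0.985  0.173 -0.   ]
 [ 0.173  0.985 -0.   ]
 [ 0.    -0.    -1.   ]]
```

View pics/w1.png

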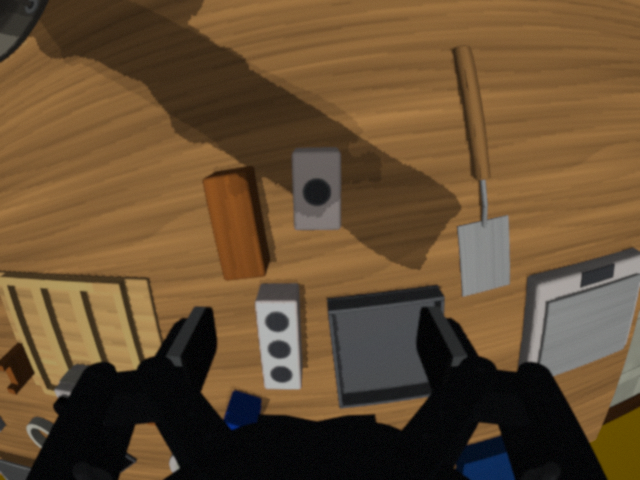

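Wrist view: the short holder's hole is at (317,191), the long holder's middle hole at (280,349), the long block's top at about (238,225) and the supply tray at (388,350). I'll compute these and move over the crate.

```bash
python3 - <<'E'
from h import *
c=np.load("pics/w1.npy",allow_pickle=True).item()
Q=dict(short=[(294,150),(340,150),(341,229),(296,229)],long=[(258,303),(297,300),(301,386),(265,388)],blong=[(206,180),(250,168),(267,275),(224,278)])
for k,v in Q.items(): print(k,rect([plane(c,*p,.044,True) for p in v]))
print('hole',plane(c,317,191,.044,True)[:2],plane(c,280,349,.044,True)[:2])
print('sup',rect([plane(c,*p,.030,True) for p in[(329,298),(440,286),(340,407),(455,395)]]))
E
```

```text
short (array([366.1, 365.4,  74. ,  42. ]), np.float64(-0.171))
long (array([528.3, 293.4, 120.4,  42.7]), np.float64(-0.167))
blong (array([385.5, 282.8, 106. ,  44.2]), np.float64(-0.074))
hole [0.36658089 0.36428364] [0.52973804 0.29351384]
sup (array([573.7, 425.2, 169. , 152.4]), np.float64(-0.077))
```

>>> {"op": "carry_out", "data": {
  "moves": [
    [-0.1,-0.36,0,0,0.0854],
    [-0.1,-0.36,0,0,0.0854],
    [-0.1,-0.36,0,0,0.0854],
    [-0.1,-0.36,0,0,0.0854],
    [-0.1,-0.36,0,0,0.0854],
    [-0.1,-0.36,0,0,0.0854],
    [-0.1,-0.36,0,0,0.0854],
    [-0.1,-0.36,0,0,0.0854]
  ]
}}

```text
clock: 1.75
tcp_pos: [0.4119, -0.0141, 0.4047]
orientation: [-0.298, -3.127, 0.001]
contact_force: [-0.7, 1.2, -0.6]
grip_width: 0.0853
gripper_force: 0.0
```

```bash
python3 - <<'E'
from h import *
wshot("w2");print(r.get_obs()['tcp_pos'],R.from_rotvec(r.get_obs()['orientation']).as_matrix().round(3))
E
```

```text
[ 0.41212286 -0.01604254  0.40475189] [[-0.982  0.191  0.   ]
 [ 0.191  0.982 -0.001]
 [-0.    -0.001 -1.   ]]
```

View pics/w2.png

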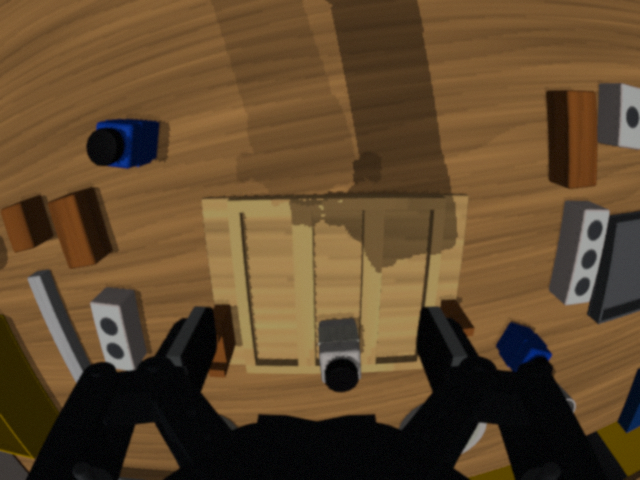

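```bash
python3 - <<'E'
from h import *
c=np.load("pics/w2.npy",allow_pickle=True).item()
a=plane(c,204,200,.022,True);b=plane(c,467,196,.022,True);d=b-a
print('near edge',a,b,np.linalg.norm(d)*1e3,'yaw',np.arctan2(-d[0],d[1]))
m=(a+b)/2;th=np.arctan2(-d[0],d[1]);x=np.array([np.cos(th),np.sin(th)])
print('centre',m[:2]+.107*x)
print('far corners',plane(c,248,373,.022,True)[:2])
for p in[(303,215),(303,340),(373,215),(370,340)]:
    q=plane(c,*p,.022,True)[:2]-m[:2]-.107*x; print('rib tray coords',q@x,q@[-x[1],x[0]])
for p in[(256,358),(297,358),(377,356),(417,354)]:
    q=plane(c,*p,.022,True)[:2]-m[:2]-.107*x; print('end wall',q@x,q@[-x[1],x[0]])
print('pig cap',plane(c,341,375,.094,True)[:2])
for k,v in dict(mid=[(93,304),(130,306),(109,364),(145,364)],bA=[(50,199),(79,194),(72,268),(102,262)],bB=[(3,208),(25,200),(20,250),(43,240)]).items(): print(k,rect([plane(c,*p,.044,True) for p in v]))
print('bar end',plane(c,40,272,.024,True)[:2])
E
```

```text
near edge [ 0.38938897 -0.12396963  0.022     ] [0.43482662 0.13911606 0.022     ] 266.9806317414669 yaw -0.1710233027656368
centre [ 0.51754679 -0.0106372 ]
far corners [ 0.60680435 -0.13663723]
rib tray coords -0.08876839844328291 -0.034344539461801694
rib tray coords 0.05853074190011923 -0.039329116635004935
rib tray coords -0.0875844391685004 0.034925677049413094
rib tray coords 0.06094808850899517 0.037587976403781385
end wall 0.08529993791937045 -0.09639767234173431
end wall 0.08478783450563586 -0.047395981433469646
end wall 0.08499376671118852 0.047276346038727976
end wall 0.08570847660492292 0.09650062396314368
pig cap [ 0.56810181 -0.01939877]
mid (array([ 521.6, -276.3,   90.5,   55.9]), np.float64(-0.195))
bA (array([ 384.4, -278. ,   82.9,   47.1]), np.float64(-0.003))
bB (array([ 359.5, -358.7,   57. ,   48.4]), np.float64(0.098))
bar end [ 0.42818943 -0.38010809]
```

>>> {"op": "carry_out", "data": {
  "moves": [
    [-0.08,0.013,0.02,0,0.0854],
    [-0.156,0.026,0.05,0,0.0854],
    [-0.156,0.026,0.08,0,0.0854],
    [-0.156,0.026,0.12,-0.01,0.0854],
    [-0.156,0.026,0.16,-0.01,0.0854],
    [-0.156,0.026,0.19,-0.01,0.0854],
    [-0.156,0.026,0.195,-0.01,0.0854],
    [-0.156,0.026,0.195,-0.01,0.0854]
  ]
}}

```text
clock: 2.6
tcp_pos: [0.5703, -0.0126, 0.2092]
orientation: [-0.272, -3.128, 0.001]
contact_force: [0.3, 0.8, 0.6]
grip_width: 0.0853
gripper_force: 0.0
```

>>> {"op": "carry_out", "data": {
  "moves": [
    [0,0,0,0,0.03],
    [0,0,0,0,0.03],
    [0,0,0,0,0.03],
    [0,0,0,0,0.03],
    [0,0,0,0,0.03],
    [0,0,-0.02,0,0.03],
    [0,0,-0.06,0,0.03],
    [0,0,-0.1,0,0.03]
  ],
  "force": 50
}}

```text
clock: 3.4
tcp_pos: [0.5701, -0.0129, 0.3112]
orientation: [-0.272, -3.129, 0.0]
contact_force: [0.2, 1.1, -0.5]
grip_width: 0.0417
gripper_force: 51.9
```

```bash
python3 - <<'E'
from h import *
print(r.get_obs()['tcp_pos'],R.from_rotvec(r.get_obs()['orientation']).as_matrix().round(3))
c=np.load("pics/w1.npy",allow_pickle=True).item()
for z in(0,.005,.03):
  print('sup',z,rect([plane(c,*p,z,True) for p in[(329,298),(440,286),(340,407),(455,395)]]))
E
```

```text
[ 0.57011075 -0.01294253  0.31118213] [[-0.985  0.172 -0.001]
 [ 0.172  0.985 -0.   ]
 [ 0.001 -0.    -1.   ]]
sup 0 (array([597.8, 429.4, 183.8, 165.7]), np.float64(-0.077))
sup 0.005 (array([593.8, 428.7, 181.3, 163.5]), np.float64(-0.077))
sup 0.03 (array([573.7, 425.2, 169. , 152.4]), np.float64(-0.077))
```

>>> {"op": "carry_out", "data": {
  "moves": [
    [0,0,-0.05,0,0.03],
    [0.008,0.05,-0.05,0,0.03],
    [0.016,0.1,-0.05,0,0.03],
    [0.024,0.15,-0.05,0,0.03],
    [0.032,0.2,-0.05,0,0.03],
    [0.04,0.25,-0.05,0,0.03],
    [0.048,0.3,-0.05,0,0.03],
    [0.056,0.345,-0.05,0,0.03]
  ]
}}

```text
clock: 4.2
tcp_pos: [0.5742, 0.3386, 0.3608]
orientation: [0.271, 3.129, 0.002]
contact_force: [0.7, -0.5, -0.8]
grip_width: 0.0413
gripper_force: 52.1
```

>>> {"op": "carry_out", "data": {
  "moves": [
    [0.008,0.04,0,0,0.03],
    [0.013,0.077,0,0,0.03],
    [0.013,0.077,0,0,0.03],
    [0.013,0.077,0,0,0.03],
    [0.013,0.077,0,0,0.03],
    [0.013,0.077,0,0,0.03],
    [0.013,0.077,0,0,0.03],
    [0.013,0.077,0,0,0.03]
  ]
}}

```text
clock: 5.0
tcp_pos: [0.5755, 0.4139, 0.36]
orientation: [0.273, 3.13, 0.0]
contact_force: [0.3, -0.4, -1.3]
grip_width: 0.0412
gripper_force: 52.2
```

```bash
python3 - <<'E'
from h import *
wshot("w3");print(r.get_obs()['tcp_pos'],r.get_obs()['grip_width'])
E
```

```text
[0.57537503 0.41416304 0.35988134] 0.041198777057240836
```

View pics/w3.png

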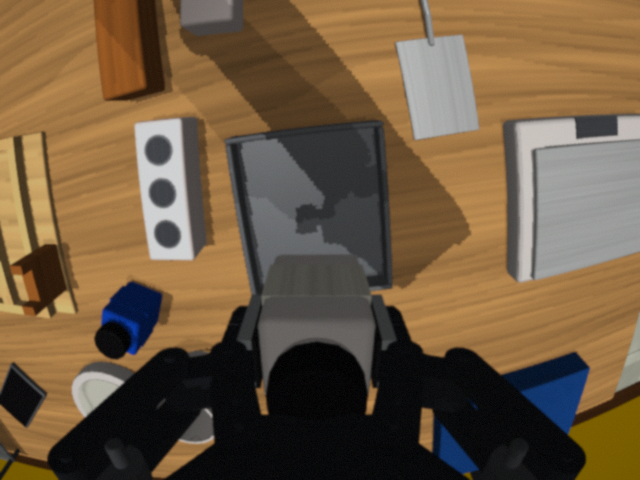

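The bottle is held squarely. The supply rim corners are at about (228,140), (382,122), (391,287) and (253,293), and the long holder's middle hole is at (162,193).

```bash
python3 - <<'E'
from h import *
c=np.load("pics/w3.npy",allow_pickle=True).item()
P=[plane(c,*p,.03,True)[:2] for p in[(228,140),(382,122),(391,287),(253,293)]]
print(np.round(P,3),np.mean(P,0))
print('long',rect([plane(c,*p,.044,True) for p in[(135,124),(184,118),(194,259),(151,260)]]),plane(c,162,193,.044,True))
a,b=[plane(c,*p,.044,True) for p in[(158,150),(167,235)]];print(np.arctan2(b[1]-a[1],b[0]-a[0]))
E
```

```text
[[0.5   0.355]
 [0.508 0.48 ]
 [0.654 0.47 ]
 [0.638 0.345]] [0.5752697  0.41229165]
long (array([530.3, 294.8, 120.5,  44.4]), np.float64(-0.167)) [0.5298304  0.29239824 0.044     ]
-0.1681448259590162
```

>>> {"op": "carry_out", "data": {
  "moves": [
    [0,0,0.04,0,0.03],
    [0,0,0.08,0,0.03],
    [0,0,0.12,0,0.03],
    [0,0,0.145,0,0.03],
    [0,0,0.152,0,0.03],
    [0,0,0.152,0,0.03],
    [0,0,0.152,0,0.07],
    [0,0,0.152,0,0.07]
  ]
}}

```text
clock: 5.85
tcp_pos: [0.5754, 0.4148, 0.208]
orientation: [0.271, 3.129, 0.001]
contact_force: [0.6, 0.2, 0.9]
grip_width: 0.0689
gripper_force: 0.0
```

>>> {"op": "carry_out", "data": {
  "moves": [
    [0,0,0,0,0.07],
    [0,0,-0.01,0,0.08],
    [0,0,-0.06,0,0.08],
    [0,0,-0.11,0,0.08],
    [0.01,-0.04,-0.14,0,0.08],
    [0.02,-0.08,-0.14,0,0.08],
    [0.024,-0.126,-0.14,0,0.08],
    [0.024,-0.126,-0.14,0,0.08]
  ]
}}

```text
clock: 6.65
tcp_pos: [0.5295, 0.2874, 0.3489]
orientation: [-0.284, -3.128, 0.005]
contact_force: [-0.0, 0.1, 1.0]
grip_width: 0.0801
gripper_force: 0.0
```

```bash
python3 - <<'E'
from h import *
wshot("w4");print(r.get_obs()['tcp_pos'],R.from_rotvec(r.get_obs()['orientation']).as_matrix().round(3))
E
```

```text
[0.52992173 0.29101009 0.348978  ] [[-0.984  0.177  0.   ]
 [ 0.177  0.984 -0.   ]
 [-0.    -0.    -1.   ]]
```

View pics/w4.png

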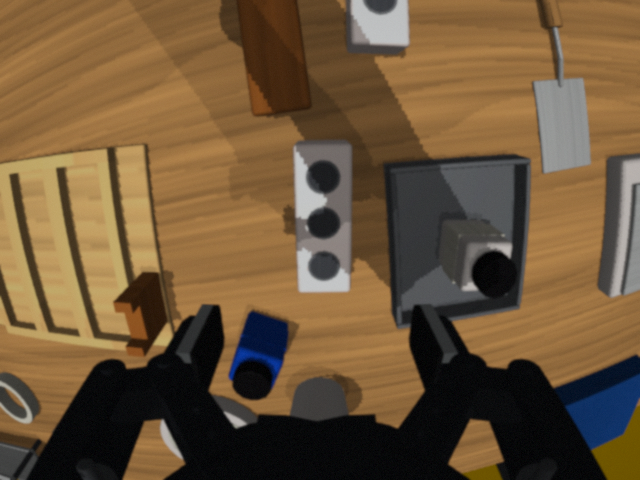

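The pigment bottle stands in the supply tray. The long holder is directly below the gripper, with its holes at (322,177), (323,222) and (323,265). I'll grasp it with a narrower opening to clear the supply rim.

>>> {"op": "carry_out", "data": {
  "moves": [
    [0,0.002,0,0,0.066],
    [0,0.002,0.04,0,0.066],
    [0,0.002,0.08,0,0.066],
    [0,0.002,0.12,0,0.066],
    [0,0.002,0.145,0,0.066],
    [0,0.002,0.157,0,0.066],
    [0,0.002,0.157,0,0.066],
    [0,0.002,0.157,0,0.03]
  ]
}}

```text
clock: 7.5
tcp_pos: [0.5308, 0.2974, 0.1916]
orientation: [0.27, 3.129, 0.001]
contact_force: [-0.4, -2.2, 2.5]
grip_width: 0.0527
gripper_force: 1.7
```

>>> {"op": "carry_out", "data": {
  "moves": [
    [0,0,0,0,0.03],
    [0,0,0,0,0.03],
    [0,0,0,0,0.03],
    [0,0,-0.03,0,0.03],
    [0,0,-0.08,0,0.03],
    [0,0,-0.13,0,0.03],
    [0,0,-0.17,0,0.03],
    [0,0,-0.17,0,0.03]
  ],
  "force": 70
}}

```text
clock: 8.3
tcp_pos: [0.5319, 0.2976, 0.3674]
orientation: [0.271, 3.121, 0.013]
contact_force: [1.1, -0.6, -3.6]
grip_width: 0.0426
gripper_force: 73.7
```

```bash
python3 - <<'E'
from h import *
c=np.load("pics/w4.npy",allow_pickle=True).item()
print('long mid hole',plane(c,323,222,.044,True))
print(r.get_obs()['tcp_pos'],R.from_rotvec(r.get_obs()['orientation']).as_matrix().round(3))
# crate points (right part): board corners near
for p in [(145,145)]: print(plane(c,*p,0,True),plane(c,*p,.022,True))
im=cv2.imread("pics/w4.png");cv2.imwrite("pics/w4c.png",cv2.resize(im[130:370,0:200],None,fx=2.5,fy=2.5))
E
```

```text
long mid hole [0.52901515 0.29243261 0.044     ]
[0.53192376 0.29757867 0.36739016] [[-0.985  0.172  0.009]
 [ 0.172  0.985  0.008]
 [-0.008  0.009 -1.   ]]
[0.43944162 0.14418139 0.        ] [0.43996843 0.15517155 0.022     ]
```

View pics/w4c.png

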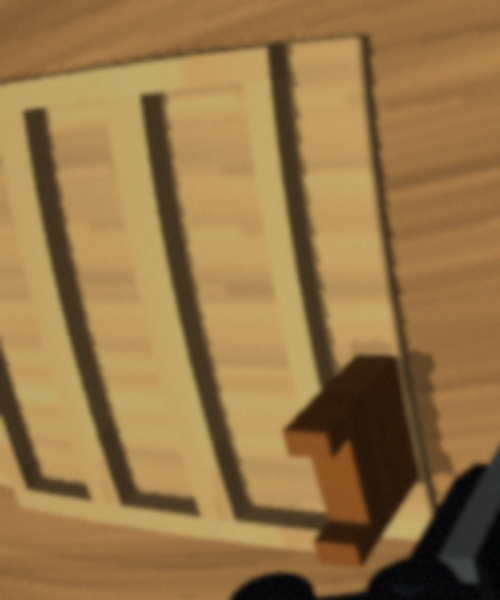

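```bash
python3 - <<'E'
from h import *
from scipy.optimize import least_squares
F={'w2':[((204,200),(-107,-142,0)),((467,196),(-107,142,0))],
'w4':[((98,333.2),(95,46,8)),((94,338.8),(95,46,22)),((52.8,328),(95,-26,8)),((48,330.8),(95,-26,22)),((56.4,168.8),(-95,46,22)),((10,174),(-95,-26,22)),((146,144.5),(-107,142,8))]}
obs=[];loc=[]
for n,L in F.items():
    c=np.load(f"pics/{n}.npy",allow_pickle=True).item()
    for p,t in L: obs.append(plane(c,*p,t[2]/1e3,True)[:2]);loc.append(np.array(t[:2])/1e3)
obs=np.array(obs);loc=np.array(loc)
def f(q):
    C,S=np.cos(q[2]),np.sin(q[2]);return (loc@np.array([[C,S],[-S,C]])+q[:2]-obs)
for sel in(slice(None),slice(2,None)):
    s=least_squares(lambda q:f(q)[sel].ravel(),[.52,-.01,-.17]);print(s.x);print((f(s.x)*1e3).round(1).tolist())
E
```

```text
[ 0.52057306 -0.0114562  -0.18160342]
[[-3.4, 0.1], [-0.4, -0.1], [-0.3, 2.3], [0.8, -0.9], [-1.6, 3.5], [2.5, -1.6], [0.4, -0.1], [0.5, -1.3], [1.5, -1.8]]
[ 0.5198888  -0.01137625 -0.18669919]
[[-4.7, 0.8], [-0.3, 0.4], [-0.9, 1.9], [0.2, -1.3], [-2.5, 3.1], [1.6, -2.0], [0.1, 0.4], [-0.2, -0.7], [1.7, -1.3]]
```

>>> {"op": "carry_out", "data": {
  "moves": [
    [-0.016,-0.05,0,0,0.03],
    [-0.032,-0.1,0,0,0.03],
    [-0.048,-0.15,0,0.01,0.03],
    [-0.063,-0.2,0,0.01,0.03],
    [-0.074,-0.234,0.03,0.01,0.03],
    [-0.074,-0.234,0.07,0.01,0.03],
    [-0.074,-0.234,0.07,0.01,0.03],
    [-0.074,-0.234,0.07,0.01,0.03]
  ]
}}

```text
clock: 9.1
tcp_pos: [0.5623, 0.0542, 0.2898]
orientation: [-0.286, -3.126, 0.001]
contact_force: [-0.1, 0.5, -4.0]
grip_width: 0.0428
gripper_force: 74.0
```

```bash
python3 - <<'E'
from h import *
wshot("w5");print(r.get_obs()['tcp_pos'],R.from_rotvec(r.get_obs()['orientation']).as_matrix().round(3))
E
```

```text
[0.56311174 0.05478934 0.29115769] [[-0.984  0.18   0.   ]
 [ 0.18   0.984  0.001]
 [-0.     0.001 -1.   ]]
```

View pics/w5.png

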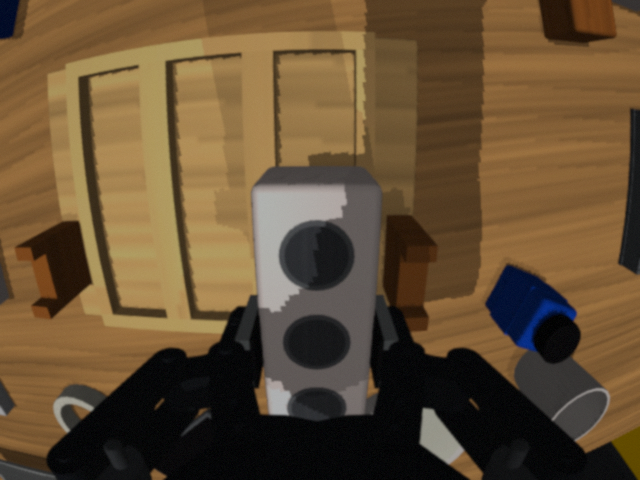

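The wrist view shows the long holder held square above the left bay. The bay's near corners are at (276,52) and (357,50), and the far corners of the right bay at (107,318) and (187,316).

```bash
python3 - <<'E'
from h import *
from scipy.optimize import least_squares
F={'w5':[((276,52),(-95,46,22)),((357,50),(-95,98,22)),((170,62),(-95,-26,22)),((81,78),(-95,-98,22)),((107,318),(95,-98,22)),((187,318),(95,-46,22)),((196,320),(95,-26,22))]}
obs=[];loc=[]
for n,L in F.items():
    c=np.load(f"pics/{n}.npy",allow_pickle=True).item()
    for p,t in L: obs.append(plane(c,*p,t[2]/1e3,True)[:2]);loc.append(np.array(t[:2])/1e3)
obs=np.array(obs);loc=np.array(loc)
def f(q):
    C,S=np.cos(q[2]),np.sin(q[2]);return (loc@np.array([[C,S],[-S,C]])+q[:2]-obs)
s=least_squares(lambda q:f(q).ravel(),[.52,-.01,-.17]);print(s.x);print((f(s.x)*1e3).round(1).tolist())
q=s.x;o=r.get_obs()['tcp_pos'][:2]-q[:2];x=np.array([np.cos(q[2]),np.sin(q[2])]);print('tcp in tray',o@x,o@[-x[1],x[0]])
# held holder: near-end top edge px, holder top z = grasp... 
for p in[(316,255),(317,342)]:print('hole',plane(c,*p,.291-.192+.044,True))
E
```

```text
[ 0.52087599 -0.00778538 -0.16181931]
[[-0.7, 0.3], [-0.2, 1.7], [-0.4, -1.1], [0.4, -0.5], [0.0, 12.0], [0.2, -12.6], [0.7, 0.2]]
tcp in tray 0.03160229986807336 0.06856200835602694
hole [0.52530802 0.06153145 0.143     ]
hole [0.56031465 0.05542693 0.143     ]
```

```bash
python3 - <<'E'
from h import *
from scipy.optimize import least_squares
c=np.load(f"pics/w5.npy",allow_pickle=True).item()
for A in ([((276,52),(-95,46,22)),((357,50),(-95,98,22)),((170,62),(-95,-26,22)),((81,78),(-95,-98,22))],[((276,52),(-95,46,22)),((357,50),(-95,98,22)),((170,62),(-95,-26,22)),((81,78),(-95,-98,22)),((107,318),(95,-98,22)),((189,320),(95,-26,22))]):
    obs=np.array([plane(c,*p,t[2]/1e3,True)[:2] for p,t in A]);loc=np.array([t[:2] for _,t in A])/1e3
    def f(q):
        C,S=np.cos(q[2]),np.sin(q[2]);return (loc@np.array([[C,S],[-S,C]])+q[:2]-obs)
    s=least_squares(lambda q:f(q).ravel(),[.52,-.01,-.17]);print(s.x);print((f(s.x)*1e3).round(1).tolist())
    q=s.x;o=r.get_obs()['tcp_pos'][:2]-q[:2];x=np.array([np.cos(q[2]),np.sin(q[2])]);print('tcp in tray',o@x,o@[-x[1],x[0]])
im=cv2.imread("pics/w5.png");cv2.imwrite("pics/w5c.png",cv2.resize(im[20:340,30:430],None,fx=2,fy=1.85))
E
```

```text
[ 0.52098522 -0.00839952 -0.16727874]
[[-0.2, 0.2], [0.5, 1.5], [-0.4, -1.2], [0.1, -0.5]]
tcp in tray 0.031017566253708665 0.06932089477960879
[ 0.52111098 -0.0118338  -0.19017349]
[[1.3, -1.3], [3.2, -0.2], [-0.5, -2.4], [-1.6, -1.4], [-3.0, 5.7], [0.5, -0.5]]
tcp in tray 0.028649819360417522 0.07336140007832201
```

View pics/w5c.png

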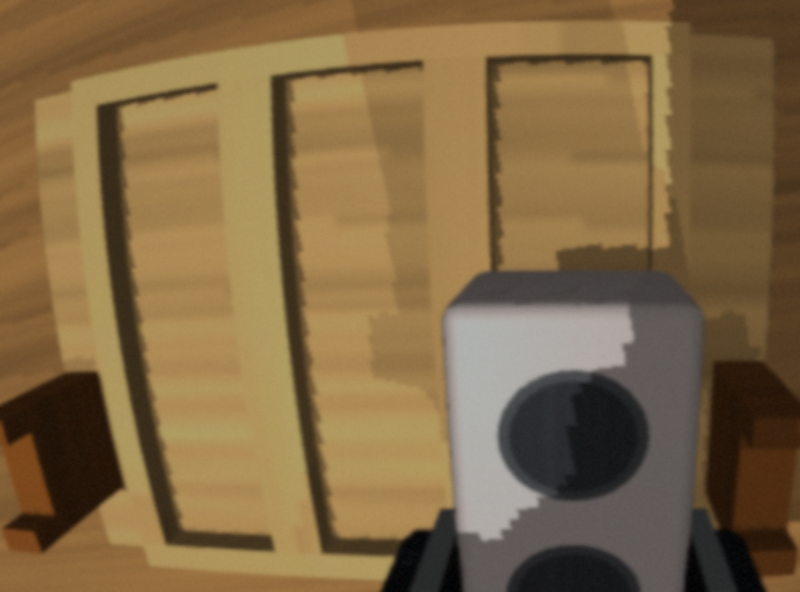

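```bash
cat > fit.py <<'E'
from h import *
from scipy.optimize import least_squares
def fit(name,A):
    c=np.load(f"pics/{name}.npy",allow_pickle=True).item()
    obs=np.array([plane(c,*p,t[2]/1e3,True)[:2] for p,t in A]);loc=np.array([t[:2] for _,t in A])/1e3
    def f(q):
        C,S=np.cos(q[2]),np.sin(q[2]);return (loc@np.array([[C,S],[-S,C]])+q[:2]-obs)
    s=least_squares(lambda q:f(q).ravel(),[.52,-.01,-.17]);print(s.x);print((f(s.x)*1e3).round(1).tolist())
    q=s.x;o=r.get_obs()['tcp_pos'][:2]-q[:2];x=np.array([np.cos(q[2]),np.sin(q[2])]);print('tcp in tray',o@x,o@[-x[1],x[0]]);return q
E
python3 - <<'E'
from fit import *
fit("w5",[((79,76.2),(-95,-98,22)),((138,67),(-95,-46,22)),((114,316.2),(95,-98,22)),((166,317.3),(95,-46,22)),((166.5,60.5),(-95,-26,22)),((241.5,54),(-95,26,22)),((191,319),(95,-26,22)),((273.5,51.4),(-95,46,22)),((355.5,50.8),(-95,98,22))])
E
```

```text
[ 0.51998921 -0.0110234  -0.17531172]
[[0.4, -0.7], [-0.9, 1.0], [-1.4, -0.6], [1.3, 1.0], [0.3, -0.8], [-0.4, 0.2], [0.7, -0.4], [-0.0, -0.3], [0.0, 0.5]]
tcp in tray 0.03098281443951778 0.07232519461157966
```

Crate pose is (0.520, -0.011, -0.175), with 1 mm residuals. The holder sits centred over the left bay, so I'll lower it.

>>> {"op": "carry_out", "data": {
  "moves": [
    [0,0,0.03,-0.005,0.03],
    [0,0,0.06,-0.005,0.03],
    [0,0,0.075,-0.005,0.03],
    [0,0,0.084,-0.005,0.03],
    [0,0,0.088,-0.005,0.03],
    [0,0,0.088,-0.005,0.03],
    [0,0,0.088,-0.005,0.03],
    [0,0,0.088,-0.005,0.03]
  ]
}}

```text
clock: 9.95
tcp_pos: [0.5634, 0.0535, 0.2037]
orientation: [0.279, 3.128, 0.001]
contact_force: [-0.5, -0.9, -4.8]
grip_width: 0.0424
gripper_force: 73.9
```

>>> {"op": "carry_out", "data": {
  "moves": [
    [0,0,0.002,0,0.03],
    [0,0,0.003,0,0.03],
    [0,0,0.0035,0,0.03],
    [-0.003,0,0.0035,0,0.03],
    [-0.005,0,0.0035,0,0.03],
    [-0.006,0,0.0035,0,0.03],
    [-0.007,0,0.0035,0,0.03],
    [-0.007,0,0.0035,0,0.03]
  ]
}}

```text
clock: 10.75
tcp_pos: [0.5668, 0.0529, 0.2004]
orientation: [-0.277, -3.12, -0.002]
contact_force: [-18.7, 4.3, 25.2]
grip_width: 0.0432
gripper_force: 78.0
```

>>> {"op": "carry_out", "data": {
  "moves": [
    [0,0,-0.002,0,0.03],
    [0,0,-0.002,0,0.03],
    [-0.001,0,-0.002,0,0.03],
    [-0.002,0,-0.002,0,0.03],
    [-0.003,0,-0.002,0,0.03],
    [-0.004,0,-0.002,0,0.03],
    [-0.004,0,-0.002,0,0.03],
    [-0.004,0,-0.002,0,0.03]
  ]
}}

```text
clock: 11.55
tcp_pos: [0.5682, 0.0527, 0.2007]
orientation: [-0.275, -3.113, -0.001]
contact_force: [-24.3, 3.9, 19.2]
grip_width: 0.0429
gripper_force: 77.4
```

>>> {"op": "carry_out", "data": {
  "moves": [
    [0.004,0,0,0,0.03],
    [0.005,0,0,0,0.05],
    [0.005,0,0,0,0.056],
    [0.005,0,0,0,0.056],
    [0.005,0,-0.01,0,0.056],
    [0.005,0,-0.05,0,0.056],
    [0.005,0,-0.09,0,0.06],
    [0.005,0,-0.14,0,0.07]
  ]
}}

```text
clock: 12.35
tcp_pos: [0.5685, 0.0522, 0.3424]
orientation: [-0.28, -3.128, 0.001]
contact_force: [0.9, 0.8, -0.8]
grip_width: 0.0698
gripper_force: 0.0
```

```bash
python3 - <<'E'
from h import *
cv2.imwrite("pics/s1.png",r.grab_frame("scene")[:,:,::-1])
o=r.get_obs();M=R.from_rotvec(o['orientation']).as_matrix();print(o['tcp_pos'],M.round(3))
s=r.calibration("scene")
im=cv2.imread("pics/s1.png")[130:370,170:490];cv2.imwrite("pics/s1c.png",cv2.resize(im,None,fx=2.5,fy=2.5))
for n,t in dict(blong=(.3855,.2828),short=(.3663,.3648)).items(): print(n,(M.T@np.array([t[0]-o['tcp_pos'][0],t[1]-o['tcp_pos'][1],0])).round(4))
E
```

```text
[0.5714123  0.05160709 0.35132756] [[-0.984  0.179  0.011]
 [ 0.179  0.984  0.003]
 [-0.011  0.005 -1.   ]]
blong [ 0.2242  0.1943 -0.0015]
short [ 0.2577  0.2715 -0.0015]
```

View pics/s1c.png

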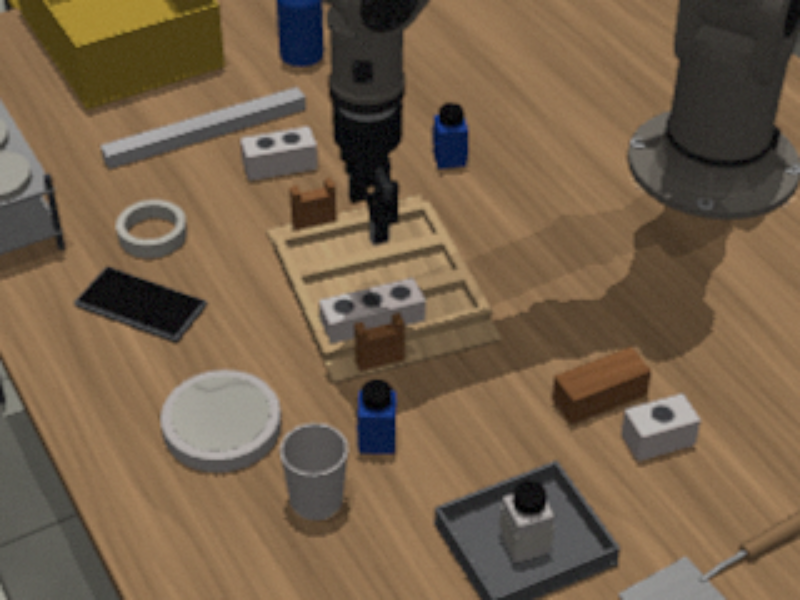

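The long holder lies in the left bay against the end by the posts, and the pigment bottle stands in the supply tray. Next is the short holder.

>>> {"op": "carry_out", "data": {
  "moves": [
    [0.034,0.036,0,0,0.075],
    [0.068,0.072,0,0,0.075],
    [0.102,0.108,0,0,0.075],
    [0.136,0.144,0,0,0.075],
    [0.17,0.18,0,0,0.075],
    [0.204,0.216,0,0,0.075],
    [0.238,0.25,0,0,0.075],
    [0.258,0.272,0,0,0.075]
  ]
}}

```text
clock: 13.2
tcp_pos: [0.3606, 0.3689, 0.342]
orientation: [0.273, 3.13, 0.003]
contact_force: [0.5, 0.4, 0.7]
grip_width: 0.0751
gripper_force: 0.0
```

```bash
cat >> h.py <<'E'
def holes(c,im,z=.044,xr=(150,490),yr=(60,340)):
    """dark round blobs surrounded by bright white; world xy"""
    g=cv2.cvtColor(im,cv2.COLOR_BGR2GRAY);hsv=cv2.cvtColor(im,cv2.COLOR_BGR2HSV)
    out=[]
    cs,_=cv2.findContours(((g<75)).astype(np.uint8),cv2.RETR_LIST,cv2.CHAIN_APPROX_NONE)
    for k in cs:
        A=cv2.contourArea(k)
        if not 150<A<6000:continue
        (x,y),(w,h),a=cv2.minAreaRect(k)
        if not(xr[0]<x<xr[1] and yr[0]<y<yr[1]) or A/(w*h)<.68 or max(w,h)>1.6*min(w,h):continue
        ring=[hsv[int(np.clip(y+.8*max(w,h)*np.sin(t),0,479)),int(np.clip(x+.8*max(w,h)*np.cos(t),0,639))] for t in np.arange(0,6.28,.4)]
        if np.mean([q[1]<60 and q[2]>75 for q in ring])>.6:out.append((round(x),round(y),plane(c,x,y,z,True)[:2].round(4).tolist()))
    return out
def hand():
    o=r.get_obs();M=R.from_rotvec(o['orientation']).as_matrix();print('tcp',o['tcp_pos'].round(4),'yaw',round(np.arctan2(-M[0,1],M[1,1]),3),'w',round(o['grip_width'],4));return o['tcp_pos'],M
def go(x,y,z):
    t,M=hand();print('to tool',(M.T@(np.array([x,y,z])-t)).round(4))
E
python3 - <<'E'
from h import *
c,im=wshot("w6");print(holes(c,im));go(.3663,.3648,.192)
E
```

```text
[(310, 235, [0.3667, 0.3638])]
tcp [0.3584 0.3726 0.3419] yaw -0.169 w 0.0752
to tool [-0.0093 -0.0069  0.1499]
```

>>> {"op": "carry_out", "data": {
  "moves": [
    [-0.009,-0.008,0,0,0.075],
    [-0.009,-0.008,0.04,0,0.075],
    [-0.009,-0.008,0.08,0,0.075],
    [-0.009,-0.008,0.12,0,0.075],
    [-0.009,-0.008,0.145,0,0.075],
    [-0.009,-0.008,0.149,0,0.075],
    [-0.009,-0.008,0.149,0,0.075],
    [-0.009,-0.008,0.149,0,0.075]
  ]
}}

```text
clock: 14.05
tcp_pos: [0.3715, 0.3563, 0.1937]
orientation: [0.281, 3.127, 0.003]
contact_force: [0.1, 0.4, 2.0]
grip_width: 0.0752
gripper_force: 0.0
```

>>> {"op": "carry_out", "data": {
  "moves": [
    [0,0,0,0,0.03],
    [0,0,0,0,0.03],
    [0,0,0,0,0.03],
    [0,0,0,0,0.03],
    [0,0,-0.04,0,0.03],
    [0,0,-0.09,0,0.03],
    [0,0,-0.14,0,0.03],
    [0,0,-0.14,0,0.03]
  ],
  "force": 70
}}

```text
clock: 14.85
tcp_pos: [0.3722, 0.3575, 0.3388]
orientation: [0.279, 3.123, 0.016]
contact_force: [0.7, 1.2, -2.1]
grip_width: 0.0426
gripper_force: 72.8
```

```bash
python3 - <<'E'
from h import *
# tray (x,y)->world
q=(.5200,-.0110,-.1753);C,S=np.cos(q[2]),np.sin(q[2])
w=lambda x,y:(q[0]+C*x-S*y,q[1]+S*x+C*y)
p=w(.053,0);print(p);go(*p,.29)
E
```

```text
(np.float64(0.5721877358940425), np.float64(-0.020243388028946412))
tcp [0.3722 0.3575 0.3388] yaw -0.178 w 0.0426
to tool [-0.2636 -0.3368  0.0464]
```

>>> {"op": "carry_out", "data": {
  "moves": [
    [-0.03,-0.037,0,0,0.03],
    [-0.06,-0.075,0,0,0.03],
    [-0.09,-0.112,0,0,0.03],
    [-0.12,-0.15,0,0,0.03],
    [-0.15,-0.188,0,0,0.03],
    [-0.18,-0.226,0,0,0.03],
    [-0.21,-0.264,0,0,0.03],
    [-0.24,-0.301,0,0,0.03]
  ]
}}

```text
clock: 15.65
tcp_pos: [0.5535, 0.0157, 0.3317]
orientation: [-0.279, -3.128, -0.0]
contact_force: [0.9, 0.5, -2.7]
grip_width: 0.043
gripper_force: 72.6
```

>>> {"op": "carry_out", "data": {
  "moves": [
    [-0.0285,-0.036,0,0,0.03],
    [-0.0285,-0.036,0.02,0,0.03],
    [-0.0285,-0.036,0.046,0,0.03],
    [-0.0285,-0.036,0.046,0,0.03],
    [-0.0285,-0.036,0.046,0,0.03],
    [-0.0285,-0.036,0.046,0,0.03],
    [-0.0285,-0.036,0.046,0,0.03],
    [-0.0285,-0.036,0.046,0,0.03]
  ]
}}

```text
clock: 16.45
tcp_pos: [0.5753, -0.0226, 0.2871]
orientation: [0.278, 3.128, 0.001]
contact_force: [0.5, 0.0, -1.8]
grip_width: 0.0427
gripper_force: 72.5
```

```bash
cat >> h.py <<'E'
q=(.5200,-.0110,-.1753);C_,S_=np.cos(q[2]),np.sin(q[2])
w=lambda x,y:(q[0]+C_*x-S_*y,q[1]+S_*x+C_*y)
def tray(p): a,b=p[0]-q[0],p[1]-q[1];return round(C_*a+S_*b,4),round(-S_*a+C_*b,4)
E
python3 - <<'E'
from h import *
c,im=wshot("w7");t,M=hand();print(tray(t));go(*w(.058,0),.204)
print(holes(c,im,z=t[2]-.193+.044,yr=(150,470)))
E
```

```text
tcp [ 0.5753 -0.0227  0.287 ] yaw -0.177 w 0.0426
(np.float64(0.0565), np.float64(-0.0019))
tcp [ 0.5753 -0.0227  0.287 ] yaw -0.177 w 0.0426
to tool [-0.0014  0.0018  0.083 ]
[(316, 328, [0.5694, -0.0209]), (432, 274, [0.5551, 0.0245]), (438, 220, [0.5347, 0.0281]), (443, 160, [0.5141, 0.0318])]
```

>>> {"op": "carry_out", "data": {
  "moves": [
    [0,0.0015,0.03,0,0.03],
    [0,0.0015,0.06,0,0.03],
    [0,0.0015,0.075,0,0.03],
    [0,0.0015,0.082,0,0.03],
    [0,0.0015,0.085,0,0.03],
    [0,0.0015,0.085,0,0.03],
    [-0.003,0.0015,0.085,0,0.03],
    [-0.005,0.0015,0.085,0,0.03]
  ]
}}

```text
clock: 17.3
tcp_pos: [0.581, -0.0223, 0.202]
orientation: [0.279, 3.127, 0.0]
contact_force: [-4.3, -1.2, 5.3]
grip_width: 0.0425
gripper_force: 73.6
```

Just touching the floor; I'll slide it to the end.

>>> {"op": "carry_out", "data": {
  "moves": [
    [-0.001,0,0,0,0.03],
    [-0.002,0,0,0,0.03],
    [-0.003,0,0,0,0.03],
    [-0.004,0,0,0,0.03],
    [-0.005,0,0,0,0.03],
    [-0.006,0,0,0,0.03],
    [-0.006,0,0,0,0.03],
    [-0.006,0,0,0,0.03]
  ]
}}

```text
clock: 18.1
tcp_pos: [0.5832, -0.0229, 0.2021]
orientation: [-0.278, -3.12, -0.003]
contact_force: [-17.5, 2.8, 24.5]
grip_width: 0.0424
gripper_force: 76.0
```

>>> {"op": "carry_out", "data": {
  "moves": [
    [0.005,0,0,0,0.03],
    [0.005,0,0,0,0.05],
    [0.005,0,0,0,0.056],
    [0.005,0,0,0,0.056],
    [0.005,0,-0.01,0,0.056],
    [0.005,0,-0.05,0,0.056],
    [0.005,0,-0.09,0,0.06],
    [0.005,0,-0.14,0,0.07]
  ]
}}

```text
clock: 18.9
tcp_pos: [0.5808, -0.0225, 0.3422]
orientation: [-0.279, -3.127, 0.001]
contact_force: [0.8, 1.8, 0.0]
grip_width: 0.0701
gripper_force: 0.0
```

```bash
python3 - <<'E'
from h import *
c,im=wshot("w8");t,M=hand();print([(h,tray(h[2])) for h in holes(c,im,z=.052,yr=(60,470))]);go(.3855,.2828,.35)
s=r.grab_frame("scene")[:,:,::-1].astype(int);s0=cv2.imread("pics/scene0.png").astype(int);C=r.calibration("scene")
for n,p in dict(blong=(.3855,.2828),mid=(.523,-.281),bA=(.386,-.281),bB=(.361,-.365)).items():
    u,v=map(int,proj(C,(*p,.03)));d=abs(s-s0)[v-18:v+18,u-25:u+25].sum(2);print(n,u,v,(d>60).mean().round(3))
E
```

```text
tcp [ 0.5836 -0.0236  0.3512] yaw -0.179 w 0.0701
[((412, 239, [0.6004, 0.0475]), (np.float64(0.069), np.float64(0.0716))), ((317, 225, [0.5766, -0.0209]), (np.float64(0.0575), np.float64(0.0001))), ((414, 192, [0.5649, 0.0534]), (np.float64(0.033), np.float64(0.0712))), ((418, 143, [0.5293, 0.0601]), (np.float64(-0.0032), np.float64(0.0716)))]
tcp [ 0.5836 -0.0236  0.3512] yaw -0.179 w 0.0701
to tool [ 0.2496  0.2661 -0.0007]
blong 411 282 0.581
mid 281 190 0.249
bA 317 178 0.338
bB 311 163 0.472
```

>>> {"op": "carry_out", "data": {
  "moves": [
    [0.034,0.036,0,0,0.075],
    [0.068,0.072,0,0,0.075],
    [0.102,0.108,0,0,0.075],
    [0.136,0.144,0,-0.05,0.075],
    [0.17,0.18,0,-0.1,0.075],
    [0.204,0.216,0,-0.104,0.075],
    [0.238,0.25,0,-0.104,0.075],
    [0.24,0.266,0,-0.104,0.075]
  ]
}}

```text
clock: 19.8
tcp_pos: [0.3885, 0.2857, 0.3414]
orientation: [-0.104, -3.138, -0.002]
contact_force: [0.9, -0.5, -0.1]
grip_width: 0.0752
gripper_force: 0.0
```

```bash
cat >> h.py <<'E'
def blocks(c,im,z=.044):
    """brown blocks: bright top face = saturated reddish mask; rect on plane z"""
    hsv=cv2.cvtColor(im,cv2.COLOR_BGR2HSV);H,S,V=cv2.split(hsv)
    m=((H<13)&(S>150)&(V>50)).astype(np.uint8);m=cv2.morphologyEx(m,cv2.MORPH_OPEN,np.ones((5,5)))
    cs,_=cv2.findContours(m,cv2.RETR_EXTERNAL,cv2.CHAIN_APPROX_NONE)
    for k in cs:
        if cv2.contourArea(k)<400:continue
        P=k[::2,0];X=[plane(c,*p,z,True) for p in P];mm=cv2.drawContours(np.zeros(H.shape,np.uint8),[k],-1,255,-1)
        print(P.mean(0).round(),rect(X),'V',np.percentile(V[mm>0],[10,50,90]))
E
python3 - <<'E'
from h import *
c,im=wshot("w9");hand();blocks(c,im)
E
```

```text
tcp [0.3904 0.2869 0.3417] yaw -0.066 w 0.0755
```

View pics/w9.png

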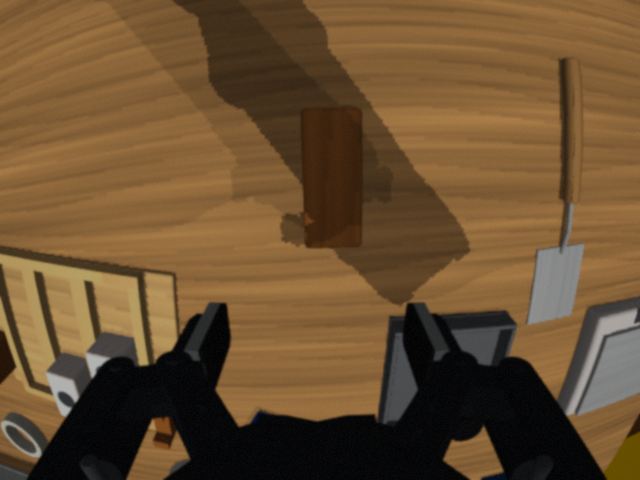

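Long block: top corners (302,107), (361,107), (361,247) and (304,247), in the arm's shadow.

```bash
python3 - <<'E'
from h import *
c=np.load("pics/w9.npy",allow_pickle=True).item()
print(rect([plane(c,*p,.044,True) for p in[(302,107),(361,107),(361,247),(304,247)]]))
im=cv2.imread("pics/w9.png");hsv=cv2.cvtColor(im,cv2.COLOR_BGR2HSV)
print(hsv[180,332],hsv[240,332],hsv[112,332],hsv[180,280],hsv[60,400],hsv[150,380])
go(.3855,.2828,.192)
E
```

```text
(array([353. , 301.3, 105.4,  43.9]), np.float64(-0.061))
[ 13 184  65] [ 13 190  74] [ 13 197  62] [ 15 147 128] [ 16 149 132] [ 15 151  86]
tcp [0.3904 0.2869 0.3417] yaw -0.066 w 0.0755
to tool [ 0.0046 -0.0048  0.1497]
```

The block was knocked: it is now at (0.353, 0.301), yaw -0.061, and its size matches. I'll grasp it there.

>>> {"op": "carry_out", "data": {
  "moves": [
    [0.038,0.012,0,0,0.075],
    [0.038,0.012,0.04,0,0.075],
    [0.038,0.012,0.08,0,0.075],
    [0.038,0.012,0.12,0,0.075],
    [0.038,0.012,0.145,0,0.075],
    [0.038,0.012,0.149,0,0.075],
    [0.038,0.012,0.149,0,0.075],
    [0.038,0.012,0.149,0,0.075]
  ]
}}

```text
clock: 20.65
tcp_pos: [0.3561, 0.2966, 0.1934]
orientation: [0.118, 3.138, 0.002]
contact_force: [-0.2, 0.3, 0.6]
grip_width: 0.075
gripper_force: 0.0
```

>>> {"op": "carry_out", "data": {
  "moves": [
    [0,0,0,0,0.03],
    [0,0,0,0,0.03],
    [0,0,0,0,0.03],
    [0,0,0,0,0.03],
    [0,0,-0.04,0,0.03],
    [0,0,-0.09,0,0.03],
    [0,0,-0.14,0,0.03],
    [0,0,-0.14,0,0.03]
  ],
  "force": 70
}}

```text
clock: 21.45
tcp_pos: [0.3568, 0.2977, 0.3385]
orientation: [0.116, 3.132, 0.016]
contact_force: [0.1, 0.5, -1.6]
grip_width: 0.0427
gripper_force: 72.6
```

```bash
python3 - <<'E'
from h import *
go(*w(-.037,0),.29)
E
```

```text
tcp [0.3568 0.2977 0.3385] yaw -0.074 w 0.0427
to tool [-0.1485 -0.2925  0.0465]
```

>>> {"op": "carry_out", "data": {
  "moves": [
    [-0.02,-0.04,0,0,0.03],
    [-0.04,-0.08,0,0,0.03],
    [-0.062,-0.12,0,0,0.03],
    [-0.083,-0.16,0,0,0.03],
    [-0.104,-0.2,0,0.03,0.03],
    [-0.125,-0.24,0,0.06,0.03],
    [-0.145,-0.28,0,0.1,0.03],
    [-0.1515,-0.2925,0.02,0.1,0.03]
  ]
}}

```text
clock: 22.25
tcp_pos: [0.4864, -0.011, 0.3141]
orientation: [0.283, 3.123, -0.0]
contact_force: [0.1, 0.5, -2.5]
grip_width: 0.0429
gripper_force: 72.5
```

>>> {"op": "carry_out", "data": {
  "moves": [
    [0,0,0.026,0,0.03],
    [0,0,0.026,0,0.03],
    [0,0,0.026,0,0.03],
    [0,0,0.026,0,0.03],
    [0,0,0.026,0,0.03],
    [0,0,0.026,0,0.03],
    [0,0,0.026,0,0.03],
    [0,0,0.026,0,0.03]
  ]
}}

```text
clock: 23.05
tcp_pos: [0.4846, -0.0062, 0.2865]
orientation: [0.272, 3.129, 0.0]
contact_force: [-0.9, -0.1, -0.9]
grip_width: 0.0423
gripper_force: 72.3
```

```bash
python3 - <<'E'
from h import *
c,im=wshot("w10");t,M=hand();print(tray(t));go(*w(-.034,0),.203)
hsv=cv2.cvtColor(im,cv2.COLOR_BGR2HSV);H,S,V=cv2.split(hsv)
for col in(300,317,335): # brown extent along column through the block: near-end edge
    rows=np.where((S[:,col]>165)&(H[:,col]<15))[0];print(col,rows[:1],rows[-1:],len(rows))
E
```

```text
tcp [ 0.4846 -0.0062  0.2864] yaw -0.174 w 0.043
(np.float64(-0.0357), np.float64(-0.0015))
tcp [ 0.4846 -0.0062  0.2864] yaw -0.174 w 0.043
to tool [-0.0017  0.0014  0.0834]
300 [182] [418] 234
317 [180] [421] 238
335 [180] [417] 232
```

```bash
python3 - <<'E'
from h import *
c=np.load("pics/w10.npy",allow_pickle=True).item();im=cv2.imread("pics/w10.png")
for z in(.093,.137):print(z,tray(plane(c,317,180,z,True)))
g=cv2.cvtColor(im,cv2.COLOR_BGR2GRAY)[170:250,310:325].mean(1);print(g.round().astype(int).tolist())
E
```

```text
0.093 (np.float64(-0.09), np.float64(-0.0005))
0.137 (np.float64(-0.098), np.float64(-0.0006))
[73, 73, 72, 72, 72, 73, 73, 72, 66, 53, 39, 33, 32, 32, 33, 34, 33, 34, 32, 31, 30, 31, 32, 33, 34, 35, 34, 34, 34, 36, 41, 49, 56, 64, 68, 72, 74, 77, 79, 81, 83, 83, 84, 83, 84, 84, 84, 83, 83, 83, 83, 83, 83, 83, 83, 83, 82, 83, 83, 82, 82, 83, 83, 82, 82, 82, 82, 82, 83, 82, 81, 82, 82, 82, 82, 82, 82, 82, 81, 82]
```

>>> {"op": "carry_out", "data": {
  "moves": [
    [0,0.001,0.03,0,0.03],
    [0,0.001,0.06,0,0.03],
    [0,0.001,0.075,0,0.03],
    [0,0.001,0.082,0,0.03],
    [0,0.001,0.085,0,0.03],
    [0,0.001,0.085,0,0.03],
    [0,0.001,0.085,0,0.03],
    [0,0.001,0.085,0,0.03]
  ]
}}

```text
clock: 23.9
tcp_pos: [0.4852, -0.0053, 0.2018]
orientation: [0.273, 3.128, 0.001]
contact_force: [-0.3, -0.6, 3.1]
grip_width: 0.0426
gripper_force: 72.8
```

>>> {"op": "carry_out", "data": {
  "moves": [
    [0,0,0,0,0.05],
    [0,0,0,0,0.056],
    [0,0,0,0,0.056],
    [0,0,-0.01,0,0.056],
    [0,0,-0.05,0,0.056],
    [0,0,-0.09,0,0.06],
    [0,0,-0.14,0,0.07],
    [0,0,-0.14,0,0.07]
  ]
}}

```text
clock: 24.7
tcp_pos: [0.4868, -0.006, 0.3474]
orientation: [0.273, 3.119, 0.006]
contact_force: [0.7, 0.7, -0.3]
grip_width: 0.0703
gripper_force: 0.0
```

>>> {"op": "carry_out", "data": {
  "moves": [
    [-0.012,-0.04,0,0,0.075],
    [-0.024,-0.08,0,0,0.075],
    [-0.036,-0.12,0,0,0.075],
    [-0.048,-0.16,0,0,0.075],
    [-0.06,-0.2,0,0,0.075],
    [-0.06,-0.24,0,0,0.075],
    [-0.04,-0.26,0,0,0.075],
    [0,-0.26,0,0,0.075]
  ]
}}

```text
clock: 25.5
tcp_pos: [0.4397, -0.2647, 0.3417]
orientation: [0.279, 3.128, -0.006]
contact_force: [-1.3, -0.2, 0.4]
grip_width: 0.0751
gripper_force: 0.0
```

```bash
python3 - <<'E'
from h import *
c,im=wshot("w11");hand();print(holes(c,im,xr=(20,620),yr=(40,400)))
E
```

```text
tcp [ 0.4317 -0.2629  0.3399] yaw -0.181 w 0.0757
[(307, 340, [0.5401, -0.2915]), (309, 304, [0.5053, -0.2831])]
```

View pics/w11.png

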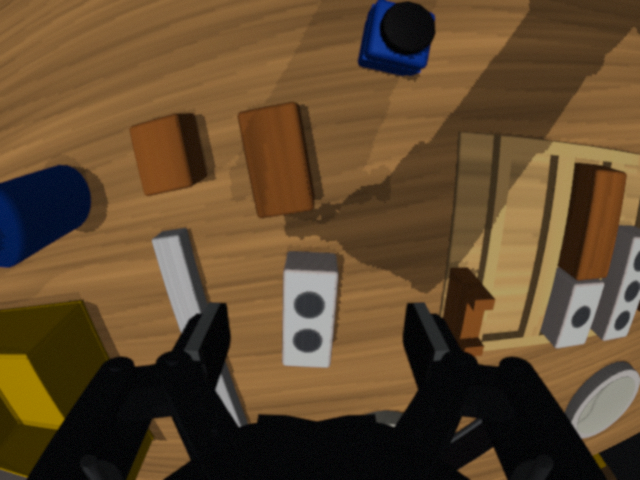

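The wrist view shows the mid holder's holes at (309,304) and (307,340). The mid block's top corners are (239,114), (294,103), (313,207) and (260,217); the small block's are (131,125), (178,116), (191,187) and (147,194). The bar's near end is at (170,235). The middle bay is filled correctly.

```bash
python3 - <<'E'
from h import *
c=np.load("pics/w11.npy",allow_pickle=True).item()
Q=dict(mid=[(285,270),(338,271),(330,366),(283,363)],bmid=[(239,114),(294,103),(313,207),(260,217)],bshort=[(131,125),(178,116),(191,187),(147,194)])
for k,v in Q.items():print(k,rect([plane(c,*p,.044,True) for p in v]))
print('bar',[plane(c,*p,.024,True)[:2].round(4) for p in[(154,240),(187,231)]])
go(.5227,-.2873,.192)
E
```

```text
mid (array([ 521.3, -286.5,   95.6,   42.7]), np.float64(-0.227))
bmid (array([ 386.4, -285. ,   78.3,   40.7]), np.float64(-0.01))
bshort (array([ 362.9, -372.2,   56.8,   40.7]), np.float64(-0.05))
bar [array([ 0.4331, -0.4089]), array([ 0.4308, -0.3751])]
tcp [ 0.4317 -0.2629  0.3399] yaw -0.181 w 0.0757
to tool [-0.095  -0.0078  0.1472]
```

>>> {"op": "carry_out", "data": {
  "moves": [
    [-0.05,-0.004,0,0.05,0.075],
    [-0.095,-0.008,0,0.05,0.075],
    [-0.095,-0.008,0.04,0.05,0.075],
    [-0.095,-0.008,0.08,0.05,0.075],
    [-0.095,-0.008,0.12,0.05,0.075],
    [-0.095,-0.008,0.147,0.05,0.075],
    [-0.095,-0.008,0.147,0.05,0.075],
    [-0.095,-0.008,0.147,0.05,0.075]
  ]
}}

```text
clock: 26.35
tcp_pos: [0.532, -0.2858, 0.1946]
orientation: [-0.351, -3.121, 0.0]
contact_force: [0.9, -1.9, 1.1]
grip_width: 0.075
gripper_force: 0.0
```

>>> {"op": "carry_out", "data": {
  "moves": [
    [0,0,0,0,0.03],
    [0,0,0,0,0.03],
    [0,0,0,0,0.03],
    [0,0,0,0,0.03],
    [0,0,-0.04,0,0.03],
    [0,0,-0.09,0,0.03],
    [0,0,-0.14,0,0.03],
    [0,0,-0.14,0,0.03]
  ],
  "force": 70
}}

```text
clock: 27.15
tcp_pos: [0.5335, -0.2877, 0.3419]
orientation: [0.351, 3.109, -0.005]
contact_force: [0.3, 0.1, -3.0]
grip_width: 0.0424
gripper_force: 72.9
```

```bash
python3 - <<'E'
from h import *
go(*w(.042,-.072),.29)
E
```

```text
tcp [ 0.5335 -0.2877  0.3419] yaw -0.225 w 0.0424
to tool [0.03   0.197  0.0512]
```

>>> {"op": "carry_out", "data": {
  "moves": [
    [0.005,0.04,0,0,0.03],
    [0.01,0.08,0,0,0.03],
    [0.015,0.12,0,-0.02,0.03],
    [0.02,0.16,0,-0.049,0.03],
    [0.021,0.197,0,-0.049,0.03],
    [0.021,0.197,0.03,-0.049,0.03],
    [0.021,0.197,0.052,-0.049,0.03],
    [0.021,0.197,0.052,-0.049,0.03]
  ]
}}

```text
clock: 27.95
tcp_pos: [0.5536, -0.088, 0.2797]
orientation: [-0.272, -3.124, 0.0]
contact_force: [-0.4, -0.2, -3.1]
grip_width: 0.0428
gripper_force: 72.6
```

>>> {"op": "carry_out", "data": {
  "moves": [
    [0,0,0,0,0.03],
    [0,0,0,0,0.03],
    [0,0,0,0,0.03],
    [0,0,0,0,0.03],
    [0,0,0,0,0.03],
    [0,0,0,0,0.03],
    [0,0,0,0,0.03],
    [0,0,0,0,0.03]
  ]
}}

```text
clock: 28.75
tcp_pos: [0.5552, -0.089, 0.2822]
orientation: [-0.274, -3.13, -0.0]
contact_force: [0.4, 0.4, -2.1]
grip_width: 0.0423
gripper_force: 72.6
```

```bash
python3 - <<'E'
from h import *
c,im=wshot("w12");t,M=hand();print(tray(t));go(*w(.051,-.072),.204)
print([(h,tray(h[2])) for h in holes(c,im,z=t[2]-.1946+.044,yr=(100,470))])
print([(h,tray(h[2])) for h in holes(c,im,z=.052,xr=(350,620),yr=(40,470))])
E
```

```text
tcp [ 0.5552 -0.089   0.2821] yaw -0.175 w 0.0427
(np.float64(0.0482), np.float64(-0.0706))
tcp [ 0.5552 -0.089   0.2821] yaw -0.175 w 0.0427
to tool [-0.0028 -0.0014  0.0781]
[((316, 353, [0.5616, -0.0896]), (np.float64(0.0547), np.float64(-0.0701))), ((431, 272, [0.5343, -0.0418]), (np.float64(0.0195), np.float64(-0.0278))), ((318, 274, [0.5273, -0.0829]), (np.float64(0.0197), np.float64(-0.0695)))]
[((526, 287, [0.6003, 0.0474]), (np.float64(0.0689), np.float64(0.0715))), ((431, 272, [0.5751, -0.0207]), (np.float64(0.0559), np.float64(0.0001))), ((536, 236, [0.565, 0.0537]), (np.float64(0.033), np.float64(0.0716))), ((544, 180, [0.5288, 0.0594]), (np.float64(-0.0036), np.float64(0.0709)))]
```

>>> {"op": "carry_out", "data": {
  "moves": [
    [-0.004,-0.0015,0.03,0,0.03],
    [-0.004,-0.0015,0.055,0,0.03],
    [-0.004,-0.0015,0.07,0,0.03],
    [-0.004,-0.0015,0.077,0,0.03],
    [-0.004,-0.0015,0.0795,0,0.03],
    [-0.004,-0.0015,0.0795,0,0.03],
    [-0.006,-0.0015,0.0795,0,0.03],
    [-0.009,-0.0015,0.0795,0,0.03]
  ]
}}

```text
clock: 29.6
tcp_pos: [0.5618, -0.0922, 0.2046]
orientation: [-0.275, -3.124, -0.004]
contact_force: [-14.3, 3.6, 21.4]
grip_width: 0.0425
gripper_force: 75.8
```

>>> {"op": "carry_out", "data": {
  "moves": [
    [0,0,-0.001,0,0.03],
    [0,0,-0.002,0,0.03],
    [0,0,-0.002,0,0.03],
    [-0.001,0,-0.002,0,0.03],
    [-0.002,0,-0.002,0,0.03],
    [-0.003,0,-0.002,0,0.03],
    [-0.004,0,-0.002,0,0.03],
    [-0.004,0,-0.002,0,0.03]
  ]
}}

```text
clock: 30.4
tcp_pos: [0.5639, -0.0925, 0.2048]
orientation: [-0.274, -3.118, -0.004]
contact_force: [-19.7, 4.4, 16.5]
grip_width: 0.0427
gripper_force: 75.3
```

>>> {"op": "carry_out", "data": {
  "moves": [
    [0.004,0,0,0,0.03],
    [0.004,0,0,0,0.05],
    [0.004,0,0,0,0.056],
    [0.004,0,0,0,0.056],
    [0.004,0,-0.01,0,0.056],
    [0.004,0,-0.05,0,0.056],
    [0.004,0,-0.09,0,0.06],
    [0.004,0,-0.14,0,0.07]
  ]
}}

```text
clock: 31.2
tcp_pos: [0.5634, -0.092, 0.3459]
orientation: [-0.274, -3.128, 0.001]
contact_force: [0.7, 0.8, 0.6]
grip_width: 0.07
gripper_force: 0.0
```

>>> {"op": "carry_out", "data": {
  "moves": [
    [0.08,0,0,0,0.07],
    [0.08,0,0,0,0.07],
    [0.08,0,0,0,0.07],
    [0.08,0,0,0,0.07],
    [0.08,0,0,0,0.07],
    [0.08,0,0,0,0.07],
    [0.08,0,0,0,0.07],
    [0.08,0,0,0,0.07]
  ]
}}

```text
clock: 32.0
tcp_pos: [0.4854, -0.0782, 0.3445]
orientation: [-0.275, -3.129, 0.001]
contact_force: [0.2, 0.0, 0.2]
grip_width: 0.0701
gripper_force: 0.0
```

```bash
python3 - <<'E'
from h import *
c,im=wshot("w13")
print([(h,tray(h[2])) for h in holes(c,im,z=.052,xr=(20,620),yr=(40,470))])
go(.3864,-.285,.34)
E
```

```text
[((477, 326, [0.6001, 0.0474]), (np.float64(0.0687), np.float64(0.0715))), ((316, 327, [0.57, -0.0927]), (np.float64(0.0635), np.float64(-0.0717))), ((484, 290, [0.5646, 0.0538]), (np.float64(0.0326), np.float64(0.0716))), ((317, 289, [0.5343, -0.0863]), (np.float64(0.0272), np.float64(-0.0717))), ((490, 252, [0.5293, 0.0591]), (np.float64(-0.0031), np.float64(0.0706)))]
tcp [ 0.4853 -0.0782  0.3445] yaw -0.175 w 0.0702
to tool [ 0.0614 -0.2208  0.0046]
```

>>> {"op": "carry_out", "data": {
  "moves": [
    [0.01,-0.04,0,0,0.075],
    [0.02,-0.08,0,0,0.075],
    [0.03,-0.12,0,0,0.075],
    [0.045,-0.16,0,-0.08,0.075],
    [0.0614,-0.2,0,-0.16,0.075],
    [0.0614,-0.221,0,-0.165,0.075],
    [0.0614,-0.221,0,-0.165,0.075],
    [0.0614,-0.221,0,-0.165,0.075]
  ]
}}

```text
clock: 32.85
tcp_pos: [0.3862, -0.2851, 0.3446]
orientation: [-0.017, -3.141, -0.0]
contact_force: [-0.6, 0.3, 0.2]
grip_width: 0.0755
gripper_force: 0.0
```

```bash
cat >> h.py <<'E'
def blocks2(c,im,z=.044):
    hsv=cv2.cvtColor(im,cv2.COLOR_BGR2HSV);H,S,V=cv2.split(hsv)
    m=((H<15)&(S>168)&(V>40)).astype(np.uint8);m=cv2.morphologyEx(cv2.morphologyEx(m,cv2.MORPH_CLOSE,np.ones((5,5))),cv2.MORPH_OPEN,np.ones((7,7)))
    for k in cv2.findContours(m,cv2.RETR_EXTERNAL,cv2.CHAIN_APPROX_NONE)[0]:
        if cv2.contourArea(k)>1000: print(cv2.boundingRect(k),rect([plane(c,*p,z,True) for p in k[::2,0]]))
E
python3 - <<'E'
from h import *
c,im=wshot("w14");hand();blocks2(c,im)
E
```

```text
tcp [ 0.3866 -0.2844  0.3445] yaw -0.009 w 0.0749
(545, 257, 72, 100) (array([479.6, -12.1, 115.4,  73.1]), np.float64(-0.159))
(286, 166, 59, 108) (array([ 383.5, -285.5,   85.3,   43.3]), np.float64(-0.013))
(174, 155, 65, 78) (array([ 360.4, -368.7,   60.2,   50.9]), np.float64(-0.014))
```

>>> {"op": "carry_out", "data": {
  "moves": [
    [0.001,-0.001,0.04,0,0.075],
    [0.001,-0.001,0.08,0,0.075],
    [0.001,-0.001,0.12,0,0.075],
    [0.001,-0.001,0.145,0,0.075],
    [0.001,-0.001,0.152,0,0.075],
    [0.001,-0.001,0.152,0,0.075],
    [0.001,-0.001,0.152,0,0.075],
    [0.001,-0.001,0.152,0,0.03]
  ]
}}

```text
clock: 33.7
tcp_pos: [0.3859, -0.2862, 0.194]
orientation: [0.015, 3.139, -0.001]
contact_force: [-0.4, 0.2, 0.4]
grip_width: 0.0617
gripper_force: 0.0
```

>>> {"op": "carry_out", "data": {
  "moves": [
    [0,0,0,0,0.03],
    [0,0,0,0,0.03],
    [0,0,0,0,0.03],
    [0,0,-0.04,0,0.03],
    [0,0,-0.09,0,0.03],
    [0,0,-0.14,0,0.03],
    [0,0,-0.14,0,0.03],
    [0,0,-0.14,0,0.03]
  ],
  "force": 70
}}

```text
clock: 34.5
tcp_pos: [0.3853, -0.2859, 0.334]
orientation: [0.015, 3.138, -0.0]
contact_force: [-0.6, 0.0, -1.9]
grip_width: 0.043
gripper_force: 72.3
```

```bash
python3 - <<'E'
from h import *
go(*w(-.049,-.072),.29)
E
```

```text
tcp [ 0.3853 -0.2859  0.334 ] yaw -0.009 w 0.043
to tool [-0.0717  0.2132  0.0442]
```

>>> {"op": "carry_out", "data": {
  "moves": [
    [-0.012,0.04,0,0,0.03],
    [-0.024,0.08,0,0.05,0.03],
    [-0.036,0.12,0,0.1,0.03],
    [-0.05,0.16,0,0.166,0.03],
    [-0.0717,0.195,0,0.166,0.03],
    [-0.0717,0.213,0.02,0.166,0.03],
    [-0.0717,0.213,0.044,0.166,0.03],
    [-0.0717,0.213,0.044,0.166,0.03]
  ]
}}

```text
clock: 35.3
tcp_pos: [0.457, -0.0726, 0.2854]
orientation: [-0.273, -3.122, 0.002]
contact_force: [-1.0, -0.0, -1.1]
grip_width: 0.0429
gripper_force: 72.1
```

>>> {"op": "carry_out", "data": {
  "moves": [
    [0,0,0,0,0.03],
    [0,0,0,0,0.03],
    [0,0,0,0,0.03],
    [0,0,0,0,0.03],
    [0,0,0,0,0.03],
    [0,0,0,0,0.03],
    [0,0,0,0,0.03],
    [0,0,0,0,0.03]
  ]
}}

```text
clock: 36.1
tcp_pos: [0.4589, -0.0737, 0.2887]
orientation: [0.276, 3.129, 0.0]
contact_force: [0.5, -0.1, -0.5]
grip_width: 0.0427
gripper_force: 72.1
```

```bash
python3 - <<'E'
from h import *
c,im=wshot("w15");t,M=hand();print(tray(t));go(*w(-.049,-.072),.2025)
g=cv2.cvtColor(im,cv2.COLOR_BGR2GRAY)[150:260,310:325].mean(1);print(g.round().astype(int).tolist())
for row in(180,190,200):print(row,tray(plane(c,317,row,t[2]-.194,True)))
E
```

```text
tcp [ 0.4589 -0.0737  0.2887] yaw -0.176 w 0.0429
(np.float64(-0.0492), np.float64(-0.0724))
tcp [ 0.4589 -0.0737  0.2887] yaw -0.176 w 0.0429
to tool [-0.0002  0.0004  0.0862]
[80, 71, 80, 109, 139, 155, 160, 161, 161, 161, 161, 161, 161, 161, 161, 160, 161, 161, 161, 161, 161, 160, 158, 157, 158, 158, 159, 160, 160, 159, 158, 151, 136, 116, 98, 86, 81, 79, 77, 75, 74, 74, 73, 73, 74, 74, 74, 73, 73, 72, 70, 70, 70, 71, 73, 75, 75, 78, 79, 79, 76, 66, 50, 39, 35, 34, 35, 35, 35, 34, 35, 35, 36, 35, 35, 35, 34, 34, 32, 33, 31, 31, 30, 30, 30, 30, 31, 32, 34, 34, 37, 42, 50, 58, 66, 71, 75, 77, 79, 81, 83, 84, 85, 85, 86, 85, 85, 85, 85, 86]
180 (np.float64(-0.1034), np.float64(-0.0714))
190 (np.float64(-0.0989), np.float64(-0.0714))
200 (np.float64(-0.0943), np.float64(-0.0714))
```

>>> {"op": "carry_out", "data": {
  "moves": [
    [0.001,0,0.03,0,0.03],
    [0.001,0,0.06,0,0.03],
    [0.001,0,0.075,0,0.03],
    [0.001,0,0.083,0,0.03],
    [0.001,0,0.087,0,0.03],
    [0.001,0,0.087,0,0.03],
    [0.001,0,0.087,0,0.03],
    [0.001,0,0.087,0,0.03]
  ]
}}

```text
clock: 36.95
tcp_pos: [0.4583, -0.0735, 0.2022]
orientation: [0.276, 3.128, 0.0]
contact_force: [0.2, -0.1, -1.5]
grip_width: 0.0427
gripper_force: 72.2
```

>>> {"op": "carry_out", "data": {
  "moves": [
    [0,0,0.001,0,0.03],
    [0,0,0.002,0,0.03],
    [0,0,0.002,0,0.03],
    [0,0,0.002,0,0.03],
    [0,0,0.002,0,0.05],
    [0,0,0.002,0,0.056],
    [0,0,0.002,0,0.056],
    [0,0,0.002,0,0.056]
  ]
}}

```text
clock: 37.75
tcp_pos: [0.458, -0.0735, 0.1996]
orientation: [-0.276, -3.129, 0.0]
contact_force: [0.1, 1.0, 0.5]
grip_width: 0.0556
gripper_force: 0.0
```

>>> {"op": "carry_out", "data": {
  "moves": [
    [0,0,-0.01,0,0.056],
    [0,0,-0.05,0,0.06],
    [0,0,-0.09,0,0.07],
    [0,0,-0.14,0,0.075],
    [0.02,-0.04,-0.14,0,0.075],
    [0.04,-0.08,-0.14,0,0.075],
    [0.05,-0.12,-0.14,0,0.075],
    [0.05,-0.16,-0.14,-0.08,0.075]
  ]
}}

```text
clock: 38.55
tcp_pos: [0.3787, -0.2233, 0.3402]
orientation: [0.149, 3.138, 0.003]
contact_force: [1.5, 0.2, 0.4]
grip_width: 0.0749
gripper_force: 0.0
```

```bash
python3 - <<'E'
from h import *
c,im=wshot("w16");blocks2(c,im);blocks2(c,im,.052);go(.362,-.371,.34)
E
```

```text
(590, 342, 39, 56) (array([598.5, 121.4, 111.1,  59.5]), np.float64(0.896))
(510, 249, 74, 110) (array([479.2, -11.3, 119.1,  69.1]), np.float64(-0.165))
(454, 243, 72, 98) (array([455.1, -78. ,  94.5,  61.5]), np.float64(-0.18))
(105, 181, 70, 78) (array([ 359.8, -364. ,   61.5,   60.4]), np.float64(-0.021))
(590, 342, 39, 56) (array([589.3, 111.3, 107.7,  57.7]), np.float64(0.896))
(510, 249, 74, 110) (array([473.7, -17.4, 115.5,  67. ]), np.float64(-0.165))
(454, 243, 72, 98) (array([450.3, -82.1,  91.7,  59.6]), np.float64(-0.18))
(105, 181, 70, 78) (array([ 357.8, -359.5,   59.6,   58.6]), np.float64(-0.021))
tcp [ 0.3776 -0.2296  0.3411] yaw -0.093 w 0.0751
to tool [ 0.0023 -0.1422  0.0014]
```

>>> {"op": "carry_out", "data": {
  "moves": [
    [0.001,-0.04,0,0,0.07],
    [0.002,-0.08,0,-0.06,0.07],
    [0.0023,-0.12,0,-0.06,0.07],
    [0.0023,-0.1395,0,-0.06,0.07],
    [0.0023,-0.1395,0,-0.06,0.07],
    [0.0023,-0.1395,0,-0.06,0.07],
    [0.0023,-0.1395,0,-0.06,0.07],
    [0.0023,-0.1395,0,-0.06,0.07]
  ]
}}

```text
clock: 39.4
tcp_pos: [0.3656, -0.3597, 0.3397]
orientation: [0.053, 3.141, 0.001]
contact_force: [0.1, 0.5, -0.9]
grip_width: 0.0703
gripper_force: 0.0
```

```bash
python3 - <<'E'
from h import *
c,im=wshot("w17");blocks2(c,im);go(.362,-.371,.192)
E
```

```text
(559, 260, 81, 98) (array([471.9, -46.2, 154.2, 114. ]), np.float64(1.353))
(267, 178, 59, 81) (array([ 358.9, -373.5,   62.4,   42.7]), np.float64(-0.028))
tcp [ 0.3655 -0.3599  0.3397] yaw -0.034 w 0.0699
to tool [ 0.0032 -0.0114  0.1477]
```

>>> {"op": "carry_out", "data": {
  "moves": [
    [0.004,-0.0135,0.03,0,0.07],
    [0.004,-0.0135,0.07,0,0.07],
    [0.004,-0.0135,0.11,0,0.07],
    [0.004,-0.0135,0.14,0,0.07],
    [0.004,-0.0135,0.147,0,0.07],
    [0.004,-0.0135,0.147,0,0.07],
    [0.004,-0.0135,0.147,0,0.07],
    [0.004,-0.0135,0.147,0,0.03]
  ]
}}

```text
clock: 40.25
tcp_pos: [0.3612, -0.3748, 0.1943]
orientation: [0.056, 3.139, -0.003]
contact_force: [-0.7, -0.2, -0.4]
grip_width: 0.0569
gripper_force: 0.0
```

>>> {"op": "carry_out", "data": {
  "moves": [
    [0,0,0,0,0.03],
    [0,0,0,0,0.03],
    [0,0,0,0,0.03],
    [0,0,-0.04,0,0.03],
    [0,0,-0.09,0,0.03],
    [0,0,-0.14,0,0.03],
    [0,0,-0.14,0,0.03],
    [0,0,-0.14,0,0.03]
  ],
  "force": 70
}}

```text
clock: 41.05
tcp_pos: [0.3609, -0.3743, 0.3342]
orientation: [0.055, 3.138, -0.001]
contact_force: [0.2, -0.3, -1.7]
grip_width: 0.0427
gripper_force: 71.8
```

```bash
python3 - <<'E'
from h import *
go(*w(-.061,.072),.334)
E
```

```text
tcp [ 0.3609 -0.3743  0.3342] yaw -0.035 w 0.0427
to tool [-9.590e-02  4.485e-01  2.000e-04]
```

>>> {"op": "carry_out", "data": {
  "moves": [
    [-0.03,0.035,0,0,0.03],
    [-0.055,0.075,0,0,0.03],
    [-0.07,0.12,0,0,0.03],
    [-0.085,0.165,0,0,0.03],
    [-0.1,0.21,0,0,0.03],
    [-0.105,0.255,0,0,0.03],
    [-0.105,0.3,0,0.05,0.03],
    [-0.105,0.345,0,0.1,0.03]
  ]
}}

```text
clock: 41.85
tcp_pos: [0.477, -0.0313, 0.3315]
orientation: [-0.216, -3.132, 0.001]
contact_force: [1.3, 0.8, -0.3]
grip_width: 0.0426
gripper_force: 71.9
```

```bash
python3 - <<'E'
from h import *
go(*w(-.061,.072),.29)
E
```

```text
tcp [ 0.477  -0.0313  0.3315] yaw -0.138 w 0.0426
to tool [0.0184 0.1003 0.0415]
```

>>> {"op": "carry_out", "data": {
  "moves": [
    [0.008,0.045,0,0.038,0.03],
    [0.018,0.09,0,0.038,0.03],
    [0.018,0.1,0.02,0.038,0.03],
    [0.018,0.1,0.041,0.038,0.03],
    [0.018,0.1,0.041,0.038,0.03],
    [0.018,0.1,0.041,0.038,0.03],
    [0.018,0.1,0.041,0.038,0.03],
    [0.018,0.1,0.041,0.038,0.03]
  ]
}}

```text
clock: 42.65
tcp_pos: [0.4739, 0.0676, 0.2924]
orientation: [0.275, 3.128, 0.001]
contact_force: [-0.0, 0.8, -0.3]
grip_width: 0.0427
gripper_force: 71.8
```

```bash
python3 - <<'E'
from h import *
c,im=wshot("w18");t,M=hand();print(tray(t));go(*w(-.061,.072),.2015)
g=cv2.cvtColor(im,cv2.COLOR_BGR2GRAY)[170:290,310:325].mean(1);print(g.round().astype(int).tolist())
for row in range(200,271,10):print(row,tray(plane(c,317,row,t[2]-.1943,True)))
E
```

```text
tcp [0.4739 0.0677 0.2924] yaw -0.175 w 0.0429
(np.float64(-0.0592), np.float64(0.0695))
tcp [0.4739 0.0677 0.2924] yaw -0.175 w 0.0429
to tool [0.0019 0.0024 0.0909]
[156, 156, 157, 157, 156, 156, 156, 156, 156, 156, 157, 157, 156, 156, 153, 148, 146, 148, 152, 157, 160, 162, 161, 160, 159, 157, 155, 153, 149, 139, 119, 97, 85, 82, 82, 83, 83, 83, 83, 83, 82, 82, 81, 81, 81, 80, 80, 80, 80, 79, 78, 79, 80, 79, 80, 79, 79, 79, 79, 79, 80, 81, 82, 85, 85, 87, 87, 84, 72, 51, 38, 36, 35, 34, 35, 35, 35, 36, 36, 37, 37, 38, 37, 37, 37, 37, 37, 37, 37, 37, 36, 37, 36, 36, 36, 37, 36, 37, 37, 38, 37, 36, 37, 38, 41, 45, 48, 48, 47, 46, 47, 47, 48, 49, 49, 47, 48, 48, 47, 47]
200 (np.float64(-0.1039), np.float64(0.0705))
210 (np.float64(-0.0992), np.float64(0.0705))
220 (np.float64(-0.0945), np.float64(0.0705))
230 (np.float64(-0.0896), np.float64(0.0705))
240 (np.float64(-0.0847), np.float64(0.0705))
250 (np.float64(-0.0797), np.float64(0.0705))
260 (np.float64(-0.0746), np.float64(0.0705))
270 (np.float64(-0.0694), np.float64(0.0705))
```

>>> {"op": "carry_out", "data": {
  "moves": [
    [0.005,0.002,0.03,0,0.03],
    [0.005,0.002,0.06,0,0.03],
    [0.005,0.002,0.078,0,0.03],
    [0.005,0.002,0.087,0,0.03],
    [0.005,0.002,0.091,0,0.03],
    [0.005,0.002,0.0925,0,0.03],
    [0.005,0.002,0.0925,0,0.03],
    [0.005,0.002,0.0925,0,0.03]
  ]
}}

```text
clock: 43.5
tcp_pos: [0.4687, 0.0702, 0.2023]
orientation: [-0.274, -3.128, -0.005]
contact_force: [-14.3, -1.2, 44.6]
grip_width: 0.0423
gripper_force: 77.3
```

>>> {"op": "carry_out", "data": {
  "moves": [
    [0,0,-0.002,0,0.03],
    [0,0,-0.002,0,0.03],
    [0,0,-0.002,0,0.05],
    [0,0,-0.002,0,0.056],
    [0,0,-0.002,0,0.056],
    [0,0,-0.002,0,0.056],
    [0,0,-0.03,0,0.056],
    [0,0,-0.07,0,0.06]
  ]
}}

```text
clock: 44.3
tcp_pos: [0.4682, 0.0709, 0.2685]
orientation: [-0.273, -3.126, 0.004]
contact_force: [0.7, 0.2, -0.2]
grip_width: 0.0599
gripper_force: 0.0
```

>>> {"op": "carry_out", "data": {
  "moves": [
    [0,0,-0.05,0,0.07],
    [0,-0.05,-0.08,0,0.07],
    [0,-0.09,-0.08,0,0.07],
    [0,-0.09,-0.08,0,0.07],
    [0,-0.09,-0.08,0,0.07],
    [0,-0.09,-0.08,0,0.07],
    [0,-0.09,-0.08,0,0.07],
    [0,-0.09,-0.08,0,0.07]
  ]
}}

```text
clock: 45.1
tcp_pos: [0.4536, -0.0167, 0.3488]
orientation: [-0.27, -3.129, 0.001]
contact_force: [-0.6, 0.0, 0.5]
grip_width: 0.0698
gripper_force: 0.0
```

```bash
python3 - <<'E'
from h import *
c,im=wshot("w19");t,M=hand();print(tray(t))
print([(h,tray(h[2])) for h in holes(c,im,z=.052,xr=(20,620),yr=(40,470))])
E
```

```text
tcp [ 0.4536 -0.0169  0.3489] yaw -0.172 w 0.0701
(np.float64(-0.0644), np.float64(-0.0174))
[((255, 362, [0.5697, -0.0927]), (np.float64(0.0632), np.float64(-0.0718))), ((335, 356, [0.5749, -0.0207]), (np.float64(0.0558), np.float64(0.0))), ((252, 330, [0.5347, -0.0869]), (np.float64(0.0277), np.float64(-0.0722)))]
```

View pics/w19.png

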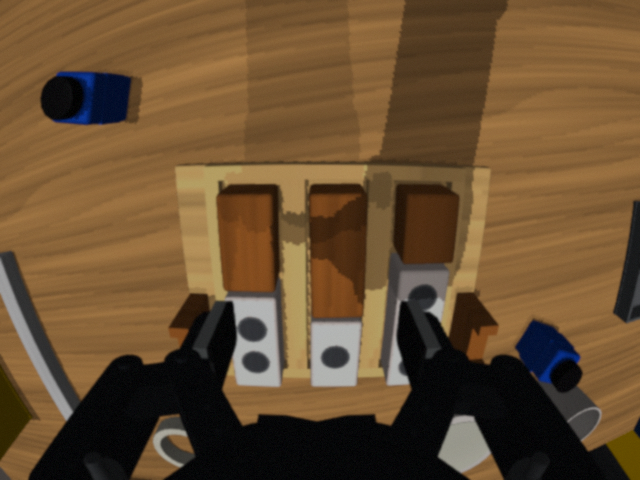

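All three holders are at the post end, each with its block behind it (right bay: mid and 82, middle: short and 106, left: long and 58). The remaining part is the bar.

>>> {"op": "carry_out", "data": {
  "moves": [
    [-0.024,-0.044,0,0,0.075],
    [-0.048,-0.088,0,0,0.075],
    [-0.072,-0.132,0,0,0.075],
    [-0.096,-0.176,0,0,0.075],
    [-0.12,-0.22,0,0,0.075],
    [-0.144,-0.264,0,0,0.075],
    [-0.168,-0.308,0,-0.04,0.075],
    [-0.18,-0.35,0,-0.083,0.075]
  ]
}}

```text
clock: 45.95
tcp_pos: [0.5721, -0.3946, 0.348]
orientation: [-0.136, -3.138, -0.001]
contact_force: [0.7, 0.5, -0.3]
grip_width: 0.0751
gripper_force: 0.0
```

```bash
python3 - <<'E'
from h import *
c9=np.load("pics/w19.npy",allow_pickle=True).item()
print('bshort',rect([plane(c9,*p,.052,True) for p in[(397,195),(458,195),(403,262),(450,262)]]),tray(plane(c9,426,262,.052,True)))
c,im=wshot("w20");hand();print('j7',r.get_obs()['joints'].round(2))
hsv=cv2.cvtColor(im,cv2.COLOR_BGR2HSV);H,S,V=cv2.split(hsv)
for name,th in dict(a=(70,110),b=(60,130)).items():
    m=((S<th[0])&(V>th[1])).astype(np.uint8);m=cv2.morphologyEx(m,cv2.MORPH_OPEN,np.ones((3,3)))
    for k in cv2.findContours(m,cv2.RETR_EXTERNAL,cv2.CHAIN_APPROX_NONE)[0]:
        if cv2.contourArea(k)>700:print(name,cv2.boundingRect(k),rect([plane(c,*p,.024,True) for p in k[:,0]]))
E
```

```text
bshort (array([469.7,  66.5,  55.6,  48.9]), np.float64(-0.177)) (np.float64(-0.0355), np.float64(0.0711))
tcp [ 0.5688 -0.4027  0.3489] yaw -0.093 w 0.0751
j7 [ 0.07  0.66  0.71  1.59 -0.47  1.07  2.38]
a (0, 393, 55, 50) (array([ 854.4, -871.5,  117.7,  105.2]), np.float64(-1.565))
a (291, 245, 38, 127) (array([ 663.4, -406.8,  135.4,   28. ]), np.float64(-0.038))
a (606, 132, 34, 101) (array([558.5, -60.1, 107.2,  49.3]), np.float64(-0.171))
a (278, 44, 43, 175) (array([ 502.1, -401.1,  139.8,   27.7]), np.float64(-0.042))
b (291, 246, 38, 125) (array([ 663.6, -407.2,  134.1,   27.2]), np.float64(-0.034))
b (607, 133, 33, 99) (array([558.6, -60. , 106.6,  47.6]), np.float64(-0.171))
b (278, 44, 42, 175) (array([ 502.1, -401.4,  139.6,   26.9]), np.float64(-0.04))
```

View pics/w20.png

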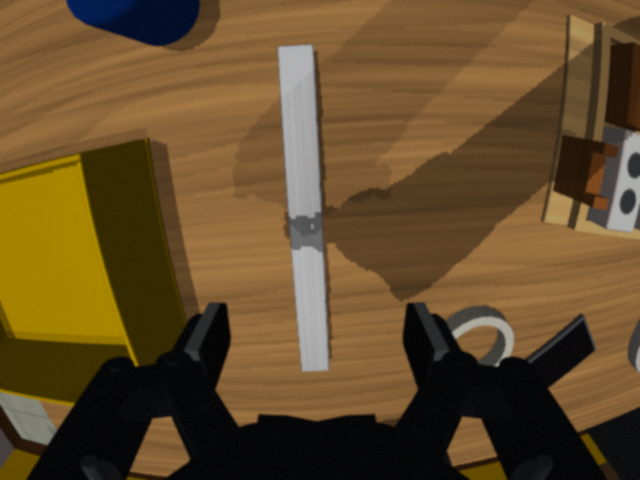

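The bar runs from (0.432, -0.398) to (0.731, -0.410), so its centre is (0.5816, -0.404), yaw -0.04, with a measured length of 299 mm.

>>> {"op": "carry_out", "data": {
  "moves": [
    [-0.013,0,0,-0.053,0.06],
    [-0.013,0,0.04,-0.053,0.06],
    [-0.013,0,0.08,-0.053,0.06],
    [-0.013,0,0.1,-0.053,0.06],
    [-0.013,0,0.1,-0.053,0.06],
    [-0.013,0,0.1,-0.053,0.06],
    [-0.013,0,0.1,-0.053,0.06],
    [-0.013,0,0.1,-0.053,0.06]
  ]
}}

```text
clock: 46.8
tcp_pos: [0.5836, -0.3951, 0.251]
orientation: [0.059, 3.139, -0.002]
contact_force: [-0.3, -0.5, 0.1]
grip_width: 0.0602
gripper_force: 0.0
```

```bash
python3 - <<'E'
from h import *
go(.5816,-.404,.178)
E
```

```text
tcp [ 0.5836 -0.3951  0.251 ] yaw -0.038 w 0.0602
to tool [ 0.0019 -0.0089  0.073 ]
```

>>> {"op": "carry_out", "data": {
  "moves": [
    [0.002,-0.009,0,0,0.06],
    [0.002,-0.009,0.03,0,0.06],
    [0.002,-0.009,0.055,0,0.06],
    [0.002,-0.009,0.068,0,0.06],
    [0.002,-0.009,0.072,0,0.06],
    [0.002,-0.009,0.072,0,0.06],
    [0.002,-0.009,0.072,0,0.02],
    [0.002,-0.009,0.072,0,0.02]
  ]
}}

```text
clock: 47.6
tcp_pos: [0.5812, -0.404, 0.1785]
orientation: [0.059, 3.139, -0.002]
contact_force: [0.4, 0.0, 0.6]
grip_width: 0.0314
gripper_force: 0.0
```

>>> {"op": "carry_out", "data": {
  "moves": [
    [0,0,0,0,0.02],
    [0,0,0,0,0.02],
    [0,0,0,0,0.02],
    [0,0,-0.04,0,0.02],
    [0,0,-0.08,0,0.02],
    [0,0,-0.12,0,0.02],
    [0,0,-0.16,0,0.02],
    [0,0,-0.19,0,0.02]
  ],
  "force": 80
}}

```text
clock: 48.4
tcp_pos: [0.5807, -0.4038, 0.3701]
orientation: [0.06, 3.139, -0.002]
contact_force: [1.2, -0.7, -0.9]
grip_width: 0.0262
gripper_force: 79.9
```

```bash
python3 - <<'E'
from h import *
go(*w(.045,0),.37)
E
```

```text
tcp [ 0.5807 -0.4038  0.3701] yaw -0.038 w 0.0262
to tool [ 0.031   0.384  -0.0004]
```

>>> {"op": "carry_out", "data": {
  "moves": [
    [0.004,0.05,0,0,0.02],
    [0.008,0.1,0,0,0.02],
    [0.012,0.15,0,0,0.02],
    [0.016,0.2,0,0,0.02],
    [0.02,0.25,0,-0.1,0.02],
    [0.024,0.3,0,-0.2,0.02],
    [0.028,0.35,0,-0.3,0.02],
    [0.031,0.384,0,-0.4,0.02]
  ]
}}

```text
clock: 49.2
tcp_pos: [0.5637, -0.0147, 0.3671]
orientation: [0.578, -3.088, -0.003]
contact_force: [0.4, 0.6, -1.8]
grip_width: 0.0263
gripper_force: 79.9
```

>>> {"op": "carry_out", "data": {
  "moves": [
    [0,0,0,-0.13,0.02],
    [0,0,0,-0.26,0.02],
    [0,0,0,-0.39,0.02],
    [0,0,0,-0.52,0.02],
    [0,0,0,-0.65,0.02],
    [0,0,0,-0.78,0.02],
    [0,0,0,-0.91,0.02],
    [0,0,0,-1.033,0.02]
  ]
}}

```text
clock: 50.0
tcp_pos: [0.5641, -0.018, 0.3661]
orientation: [2.0, -2.418, 0.0]
contact_force: [0.3, -0.9, -3.6]
grip_width: 0.0261
gripper_force: 79.9
```

>>> {"op": "carry_out", "data": {
  "moves": [
    [0,0,0,0,0.02],
    [0,0,0.03,0,0.02],
    [0,0,0.05,0,0.02],
    [0,0,0.05,0,0.02],
    [0,0,0.05,0,0.02],
    [0,0,0.05,0,0.02],
    [0,0,0.05,0,0.02],
    [0,0,0.05,0,0.02]
  ]
}}

```text
clock: 50.8
tcp_pos: [0.5646, -0.0187, 0.3174]
orientation: [1.995, -2.427, -0.0]
contact_force: [0.3, 0.1, -2.1]
grip_width: 0.0263
gripper_force: 79.9
```

```bash
python3 - <<'E'
from h import *
c,im=wshot("w21");t,M=hand();print(tray(t));go(*w(.045,0),.24)
# bar long-side mask: bright low-sat strip
hsv=cv2.cvtColor(im,cv2.COLOR_BGR2HSV);H,S,V=cv2.split(hsv)
m=((S<70)&(V>90)).astype(np.uint8);m=cv2.morphologyEx(m,cv2.MORPH_OPEN,np.ones((3,3)))
z=t[2]-.1785
for k in cv2.findContours(m,cv2.RETR_EXTERNAL,cv2.CHAIN_APPROX_NONE)[0]:
    if cv2.contourArea(k)>700:
        X=[plane(c,*p,z+.024,True) for p in k[:,0]];print(cv2.boundingRect(k),rect(X))
# post pixels, brown
m=((H<15)&(S>160)&(V>35)).astype(np.uint8);m=cv2.morphologyEx(m,cv2.MORPH_OPEN,np.ones((5,5)))
for k in cv2.findContours(m,cv2.RETR_EXTERNAL,cv2.CHAIN_APPROX_NONE)[0]:
    if cv2.contourArea(k)>200:print('brown',cv2.boundingRect(k),tray(plane(c,*k[:,0].mean(0),.06,True)))
E
```

```text
tcp [ 0.5645 -0.0187  0.3172] yaw 1.376 w 0.0261
(np.float64(0.0452), np.float64(0.0002))
tcp [ 0.5645 -0.0187  0.3172] yaw 1.376 w 0.0261
to tool [0.0002 0.0001 0.0772]
(73, 327, 95, 80) (array([668.5, -15.6,  63.6,  35.9]), np.float64(0.484))
(378, 302, 36, 46) (array([533.1, -15. ,  22.3,  14.4]), np.float64(1.42))
(236, 0, 155, 307) (array([552.1, -84.8, 110.7,  51.2]), np.float64(1.394))
(26, 0, 81, 68) (array([ 638.1, -159.2,   42.1,   27.7]), np.float64(-0.458))
brown (419, 295, 70, 51) (np.float64(-0.0575), np.float64(0.065))
brown (359, 200, 143, 67) (np.float64(-0.0291), np.float64(-0.0055))
brown (396, 98, 114, 69) (np.float64(-0.041), np.float64(-0.0721))
brown (264, 19, 9, 31) (np.float64(0.0711), np.float64(-0.1335))
```

>>> {"op": "carry_out", "data": {
  "moves": [
    [0,0,0.02,-0.02,0.02],
    [0,0,0.045,-0.02,0.02],
    [0,0,0.058,-0.02,0.02],
    [0,0,0.06,-0.02,0.02],
    [0,0,0.06,-0.02,0.02],
    [0,0,0.06,-0.02,0.02],
    [0,0,0.06,-0.02,0.02],
    [0,0,0.06,-0.02,0.02]
  ]
}}

```text
clock: 51.65
tcp_pos: [0.5645, -0.0188, 0.2573]
orientation: [2.019, -2.406, -0.001]
contact_force: [-0.0, -0.7, -2.1]
grip_width: 0.0265
gripper_force: 80.0
```

```bash
python3 - <<'E'
from h import *
c,im=wshot("w22");t,M=hand();print(tray(t));go(*w(.045,0),.2365)
cv2.imwrite("pics/s2.png",r.grab_frame("scene")[:,:,::-1])
cv2.imwrite("pics/e2.png",r.grab_frame("side")[:,:,::-1])
for n in("scene","side"):
    C=r.calibration(n);im=cv2.imread(f"pics/{n[0] if n=='scene' else 'e'}2.png")
    for y in(-.131,.131):
        u,v=proj(C,(*w(.045,y),.058));print(n,y,round(u),round(v))
E
```

```text
tcp [ 0.5644 -0.0188  0.2571] yaw 1.396 w 0.0262
(np.float64(0.0451), np.float64(0.0001))
tcp [ 0.5644 -0.0188  0.2571] yaw 1.396 w 0.0262
to tool [0.0001 0.0001 0.0206]
scene -0.131 295 208
scene 0.131 321 262
side -0.131 326 286
side 0.131 318 223
```

>>> {"op": "carry_out", "data": {
  "moves": [
    [0,0,0.004,0,0.02],
    [0,0,0.008,0,0.02],
    [0,0,0.012,0,0.02],
    [0,0,0.015,0,0.02],
    [0,0,0.018,0,0.02],
    [0,0,0.02,0,0.02],
    [0,0,0.0205,0,0.02],
    [0,0,0.0205,0,0.02]
  ]
}}

```text
clock: 52.6
tcp_pos: [0.5641, -0.0188, 0.2367]
orientation: [2.018, -2.406, -0.003]
contact_force: [-2.8, 0.2, 7.3]
grip_width: 0.0263
gripper_force: 81.0
```

The bar is seated at the expected height, so I'll release it and back away.

>>> {"op": "carry_out", "data": {
  "moves": [
    [0,0,0,0,0.04],
    [0,0,0,0,0.05],
    [0,0,0,0,0.05],
    [0,0,-0.01,0,0.05],
    [0,0,-0.05,0,0.05],
    [0,0,-0.09,0,0.05],
    [0,0,-0.13,0,0.05],
    [0,0,-0.13,0,0.05]
  ]
}}

```text
clock: 53.4
tcp_pos: [0.5663, -0.019, 0.3726]
orientation: [-2.014, 2.401, -0.008]
contact_force: [0.4, -0.4, 0.7]
grip_width: 0.0502
gripper_force: 0.0
```

>>> {"op": "carry_out", "data": {
  "moves": [
    [0,0.05,0,0,0.06],
    [0,0.1,0,0,0.06],
    [0,0.1,0,0,0.06],
    [0,0.1,0,0,0.06],
    [0,0.1,0,0,0.06],
    [0,0.1,0,0,0.06],
    [0,0.1,0,0,0.06],
    [0,0.1,0,0,0.06]
  ]
}}

```text
clock: 54.2
tcp_pos: [0.4665, -0.0015, 0.3661]
orientation: [2.018, -2.406, -0.002]
contact_force: [0.4, 0.0, 0.5]
grip_width: 0.0602
gripper_force: 0.0
```

```bash
python3 - <<'E'
from h import *
c,im=wshot("w23");t,M=hand();print(tray(t))
hsv=cv2.cvtColor(im,cv2.COLOR_BGR2HSV);H,S,V=cv2.split(hsv)
s=r.grab_frame("scene")[:,:,::-1];e=r.grab_frame("side")[:,:,::-1];cv2.imwrite("pics/s3.png",s);cv2.imwrite("pics/e3.png",e)
# bar-top edge profile at several y in tray: brightness along tray x on plane z=.082, from wrist camera
Mc=R.from_rotvec(c['rvec']).as_matrix()
def fproj(p):
    q=Mc@np.array(p)+c['tvec'];th=np.arctan2(np.hypot(q[0],q[1]),q[2]);k=th/np.hypot(q[0],q[1]);return c['fx']*q[0]*k+c['cx'],c['fy']*q[1]*k+c['cy']
def prof(cam,im,line):
    out=[]
    for p in line:
        u,v=cam(p); u,v=int(round(u)),int(round(v)); out.append(tuple(int(a) for a in im[v,u]) if 0<=v<480 and 0<=u<640 else None)
    return out
for y in(-.1,-.036,.036,.1):
    print('y',y,[None if a is None else (min(a),max(a)) for a in prof(fproj,im,[(*w(x,y),.082) for x in np.arange(.021,.072,.004)])])
C=r.calibration("scene")
print([None if a is None else (min(a),max(a)) for a in prof(lambda p:proj(C,p),s,[(*w(.045,y),.082) for y in np.arange(-.17,.171,.01)])])
E
```

```text
tcp [ 0.4663 -0.0016  0.3661] yaw 1.396 w 0.0598
(np.float64(-0.0545), np.float64(-0.0001))
y -0.1 [(44, 93), (47, 51), (61, 62), (165, 166), (166, 168), (163, 164), (159, 160), (162, 163), (155, 158), (141, 155), (87, 173), (86, 172), (91, 171)]
y -0.036 [(45, 89), (49, 50), (51, 53), (160, 161), (163, 163), (159, 159), (159, 160), (163, 164), (158, 160), (123, 142), (57, 115), (44, 89), (94, 175)]
y 0.036 [(126, 138), (51, 52), (58, 59), (158, 159), (161, 163), (156, 157), (157, 158), (161, 161), (155, 158), (149, 152), (143, 157), (141, 155), (128, 139)]
y 0.1 [(5, 6), (30, 31), (45, 47), (43, 45), (26, 28), (5, 9), (1, 6), (115, 117), (160, 161), (132, 137), (60, 143), (56, 133), (54, 129)]
[(77, 136), (76, 135), (94, 138), (161, 164), (162, 164), (162, 165), (163, 164), (161, 163), (163, 167), (161, 163), (164, 167), (163, 165), (163, 164), (162, 165), (160, 163), (159, 163), (159, 164), (161, 163), (159, 160), (161, 164), (161, 162), (159, 163), (160, 162), (164, 165), (162, 165), (167, 170), (163, 167), (164, 166), (166, 168), (164, 168), (165, 167), (165, 167), (148, 150), (78, 80), (58, 68)]
```

The bar's top spans x of about 31–58 mm and y of about -147 to +150 mm in the tray's frame, so it is seated level and centred in both slots. Handing in.

```bash
python3 -c "
from bench import r
print(r.hand_in())"
```

```text
the job is handed in; nothing more can be done
None
```

I handed the job in at about 54 s, with every step done in the order asked: pigment bottle in the supply tray, three holders against the post end with their matching blocks behind them, and the retaining bar down in both slots and centred to a few millimetres; the hand-in call gave no verdict.

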